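Fetch the hemmed-in sample jar to the balance and put the bottles back

TASK

The small sample jar at the back of the blue drip tray has to be weighed, but three bottles hem it in. First move all three bottles onto the grey bench mat, then fetch the jar and set it in the middle of the balance pan, and only after that put each bottle back on the pad of the tray where it stood at the start. Set everything down gently and upright, and leave the empty beaker, the flask and the little aluminium dish where they are.

Things in the scene. Friction and masses are not known exactly. Their poses are not given: they have to be found in the camera images.
- jar: The sample jar to be weighed: squat round amber glass jar, 48 mm diameter, with a white screw lid 50 mm in diameter and 18 mm high; 44 mm high in all, about 0.1 kg. At the start it stands on the back (far) pad of the drip tray, with a bottle close to its left, right and front (gaps of only some 5 to 10 mm). Origin: centre of its underside, z up.
- tall_bottle: Tall round amber glass bottle with paper label and a narrow black cap: body 58 mm diameter up to 98 mm height, then a shoulder up to 114 mm and a neck of 24 mm; cap 32 mm diameter, from 126 to 150 mm height (total 150 mm). About 0.3 kg. Origin: centre of its underside, z up. It stands on one of the tray's three bottle pads, which one differs from start to start.
- squat_bottle: Squat wide-mouth round amber glass bottle with paper label and a wide black cap: body 66 mm diameter up to 64 mm height, shoulder up to 75 mm, neck 44 mm; cap 52 mm diameter, from 86 to 110 mm height (total 110 mm). About 0.28 kg. Origin: centre of its underside, z up. It stands on one of the three bottle pads.
- square_bottle: Square-section amber glass bottle with paper labels and a narrow black cap: body 54 mm by 54 mm up to 82 mm height, shoulder up to 93 mm, neck 26 mm; round cap 34 mm diameter, from 104 to 128 mm height (total 128 mm). About 0.27 kg. Origin: centre of its underside, z up, x and y square to its sides. It stands on one of the three bottle pads.
- tray: Blue drip tray, fixed, 164 mm (x) by 226 mm (y) outside, with a flat floor 4 mm above the bench and a rim 14 mm high and 4 mm thick. Flat dark rubber pads, level with the floor, mark the four places: bottle pads (60 mm diameter) centred at x, y = (32, 64), (-32, 0) and (32, -64) mm, the jar's pad (48 mm) at (32, 0) mm. Origin: centre of its underside; its x points to the back of the tray, away from the robot, z up.
- mat: Grey bench mat with a dark edge, flat, fixed, 270 mm (x) by 140 mm (y), 3 mm thick: the side area, empty at the start, large enough for the three bottles in a row along x, 85 mm apart. Origin: centre of its underside. It lies to the left or to the right of the tray, the balance on the other side.
- balance: White top-pan laboratory balance, fixed, 170 mm wide (y), with a round steel pan of 120 mm diameter whose flat top is 72 mm above the bench. Origin: on the bench straight below the centre of the pan, z up; x points from its display to the pan. The housing is 56 mm high and reaches 88 mm from the origin to +x; the low front with the display reaches 153 mm to -x. The pan does not move.
- beaker: Bystander: empty clear glass beaker, 68 mm diameter, 85 mm high, on the bench beyond the tray. Origin: centre of its underside.
- flask: Bystander: empty clear round-bottomed flask with a grey stopper, sitting fast in a cork ring 84 mm in diameter, 158 mm high in all, on the bench beyond the tray. Origin: centre of the underside of the ring.
- dish: Bystander: small aluminium weighing dish, 68 mm diameter, 14 mm high, on the bench between the robot and the tray. Origin: centre of its underside.
Mind the look-alikes: they are no part of the job. Leave any green look-alike of the tall_bottle alone.

How it is judged:
By the outcome, as a careful person would: the job done as asked, in the order asked, and still so for the second after the job is handed in, with the robot touching nothing.
It also fails if it takes over 144 s, if anything falls off the work surface, if the arm or the gripper's body presses on something with over 40 N, if the wrist force passes 120 N, or if a joint passes its speed limit or range.

ROBOT

A 6-joint arm with a two-finger parallel gripper is mounted at the origin on the work surface. World frame = base frame: x ahead of the robot, y to its left, z up, the work surface at z = 0. Lengths are in m, angles in degrees, forces in N, time in s.
With the tool pointing down it reaches from about 0.375 to 0.825 m from the base axis. Payload 5.5 kg.
Tool frame: the origin (TCP) lies midway between the tips of the shut fingers; the grasp point (between the pads) lies 19 mm behind it; y points along the fingers, z is the direction in which the jaws open and shut, and the axes are right-handed (so a half turn about y gives the same grasp; the last joint's range is limited). The gripper opens to 85 mm and grips with 20 to 120 N. Pads are 22 mm wide; open, the fingers measure 114 mm over their backs; the gripper's body (76 mm by 85 mm) begins 54 mm behind the grasp point. The pads swing forward as they close: fully open they stand 13 mm farther back than shut.
Start: joints at [-66.807, 17.962, -2.699, 69.339, 0, 90], TCP at [0.236, -0.552, 0.231] pointing down, gripper open.
Joint ranges: [-152.73, 152.73], [-39.44, 99.34], [-58.76, 71.6], [-118.89, 123.64], [-81.53, 83.1], [-180, 180]. Speed limits (degrees/s): [136.94, 136.94, 172.46, 180, 180, 180].

INTERFACE

Orientations are given as [roll, pitch, yaw] about the fixed x, y, z axes, in that order (R = Rz(yaw) Ry(pitch) Rx(roll)).
In Python, from rig import robot, cams, order gives the robot as it stands. The module is installed in compiled form; this text tells all that it offers.
- The arm moves only by the tool play_rows, never from a script. Its argument "commands" is a list that holds one entry, the list of rows, each a list of 7 numbers: the turn, a rotation vector about the tool's x, y, z in degrees, then the shift along the tool's x, y, z in mm, then the opening, from -1 (shut) to 1 (fully open). In form: [[[rx, ry, rz, tx, ty, tz, grip], ...]]. A call has 1 to 5 rows; each row shifts and turns the pose as measured when the row begins, along the tool's axes as they then stand; what a row does not reach is not made up. A row lasts 1/10 s, in which the tool goes at most 50 mm and 8.59 degrees, less where a joint would pass 70% of its speed; a pose out of reach is approached as far as the arm can. A call with a gripper value outside its range is refused whole. The fingers move at their own pace and stop on an object; "force" is the grip in N (left out, the last holds). Time passes only in rows, so rows that do not move let the fingers close. It gives the time, the measured TCP pose, the force and the opening at its end, in the units of the state.
- robot.sense(): the state, without advancing time (a new reading comes with each control period).
- cams.read_camera(name): name is "side" or "top"; returns a dict with "frame" (400x640x3 uint8, blue, green, red), "K" (3x3 intrinsics, pixels), "pose" (4x4, takes a point from camera to world coordinates). Camera axes: x right, y up, looking along -z (the intrinsics and any distortion apply to the point x, -y, -z); pixel columns grow to the right and rows downward; lengths in m; the calibration is good to about 2 mm. A picture is of the moment at which its call begins. There is no depth.
- order.finish_job(): hands the job in, once; it reports no verdict.
The state is a dict: "clock": time; "q": joint angles; "qd": joint speeds; "joint_efforts": joint torques, N m; "tool_pos": TCP position; "tcp_rot": TCP orientation; "wrist_force": force on the tool from outside, world axes, zero at the start; "wrist_torque": the same for the moment, N m; "gripper_width": finger opening in m.
Only numpy, scipy, OpenCV 4.12 (cv2) and the standard library are available. Lean on these libraries where they do the work, as an engineer would, in place of code of your own. Each camera call takes 0.05 s, during which the arm holds its last target.

## Working session

There is one attempt and no reset: what is moved stays moved. The work goes in short steps, Python scripts to look and compute and a tool call to move; the robot and the scene stay as the last step left them, time stands still between calls to the robot, and variables do not carry over. Pictures are saved under pics/ and viewed, and the job is handed in when it is done.

Besides the shell and the picture viewer there is one more tool, called after "Call:" as name(argument=value, ...) on one line, values as JSON. play_rows: Moves the arm, as the interface text tells. Its arguments: {"type":"object","properties":{"commands":{"type":"array","items":{"type":"array","items":{"type":"array","items":{"type":"number"}}}},"force":{"type":"number"}},"required":["commands"]}

```bash
mkdir -p pics
python3 - <<'E'
from rig import robot,cams,order
import cv2,numpy as np
s=robot.sense();print(s)
for n in("side","top"):
    d=cams.read_camera(n);cv2.imwrite(f"pics/{n}0.png",d["frame"]);print(n,d["K"],d["pose"],[k for k in d])
E
```

```text
{'clock': 0.0, 'q': array([-6.68087815e+01,  1.80038580e+01, -2.75610634e+00,  6.93397003e+01,
        2.24942879e-04,  8.99993235e+01]), 'qd': array([-0.04827898, -0.05376195,  0.03076455, -0.01264194, -0.05029712,
        0.03098061]), 'joint_efforts': array([ 9.45886313e-04, -5.39596581e+01,  3.39744973e+01,  1.92757143e-02,
        2.11482211e-04,  7.52897392e-06]), 'tool_pos': array([ 0.23604726, -0.55096943,  0.23042369]), 'tcp_rot': array([-9.00996646e+01,  2.26119313e-04, -1.56808105e+02]), 'wrist_force': array([-0.51327155,  0.47201891,  0.70996556]), 'wrist_torque': array([-0.00859487, -0.01866696,  0.01682185]), 'gripper_width': 0.0856111391500047}
side [[424.057808     0.         318.21849065]
 [  0.         424.057808   194.61885402]
 [  0.           0.           1.        ]] [[-0.94484266  0.23544846 -0.22767604  0.32880349]
 [-0.32737256 -0.70008394  0.63459411  0.72639118]
 [-0.00997813  0.67412647  0.73854854  0.85990984]
 [ 0.          0.          0.          1.        ]] ['frame', 'K', 'pose']
top [[421.21222321   0.         312.88608253]
 [  0.         421.21222321 193.09297628]
 [  0.           0.           1.        ]] [[-0.01259061  0.99714587 -0.07444192  0.53467729]
 [-0.99938319 -0.01498973 -0.03175762 -0.01885014]
 [-0.03278285  0.07399615  0.99671955  0.89841969]
 [ 0.          0.          0.          1.        ]] ['frame', 'K', 'pose']
```

View pics/side0.png

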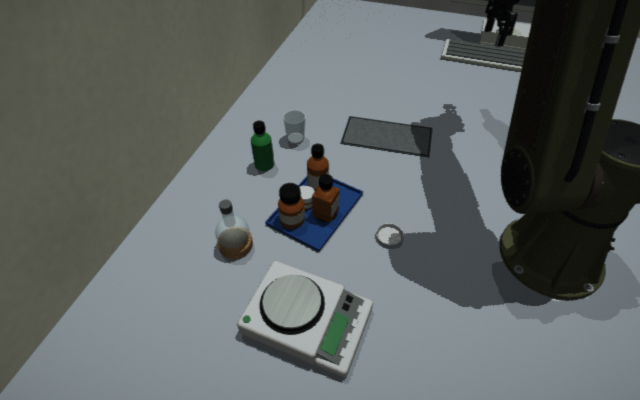

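View pics/top0.png

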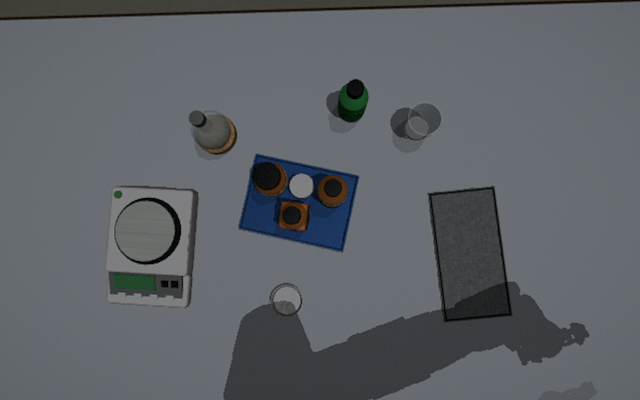

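The top view shows the tray near (300,202), the balance pan at (147,231), the mat at (470,254), the dish at (286,299), the flask at (213,130), the beaker at (420,122) and a green look-alike at (352,100).

Candidates (top px):
- **jar:** white lid at (301,186). The dish at (286,299) is the only similar thing.
- **tall:** amber, narrow round cap at (333,190). The green one at (352,100) is to be left alone.
- **squat:** wide cap at (268,178).
- **square:** (293,216).

Next is a close crop and the measurements.

```bash
cat > h.py <<'E'
from rig import robot,cams,order
import cv2,numpy as np
def ray(d,u,v):
    K=d["K"];P=d["pose"]
    c=np.array([(u-K[0,2])/K[0,0],-(v-K[1,2])/K[1,1],-1.])
    return P[:3,3],P[:3,:3]@c
def toz(d,u,v,z):
    o,r=ray(d,u,v);return (o+r*(z-o[2])/r[2])
def proj(d,p):
    P=d["pose"];c=P[:3,:3].T@(np.asarray(p)-P[:3,3]);K=d["K"]
    return K[0,0]*c[0]/-c[2]+K[0,2],K[1,1]*-c[1]/-c[2]+K[1,2]
def tri(d1,p1,d2,p2):
    o1,r1=ray(d1,*p1);o2,r2=ray(d2,*p2)
    A=np.stack([r1,-r2],1);t=np.linalg.lstsq(A,o2-o1,rcond=None)[0]
    a,b=o1+t[0]*r1,o2+t[1]*r2
    return (a+b)/2,np.linalg.norm(a-b)
E
python3 - <<'E'
from h import *
t=cams.read_camera("top");s=cams.read_camera("side")
f=t["frame"];g=cv2.resize(f[140:260,230:370],None,fx=5,fy=5,interpolation=cv2.INTER_CUBIC);
g=np.clip(g.astype(float)*1.8,0,255).astype(np.uint8)
f2=s["frame"];g2=cv2.resize(f2[130:260,240:380],None,fx=4,fy=4,interpolation=cv2.INTER_CUBIC)
g2=np.clip(g2.astype(float)*1.8,0,255).astype(np.uint8)
cv2.imwrite("pics/tc.png",g);cv2.imwrite("pics/sc.png",g2)
hsv=cv2.cvtColor(f,cv2.COLOR_BGR2HSV)
def big(m):
    c,_=cv2.findContours(m,cv2.RETR_EXTERNAL,cv2.CHAIN_APPROX_NONE);return max(c,key=cv2.contourArea)
# tray
m=cv2.inRange(hsv,(100,120,40),(130,255,255));m=cv2.morphologyEx(m,cv2.MORPH_CLOSE,np.ones((3,3)))
r=cv2.minAreaRect(big(m));b=cv2.boxPoints(r);w=np.array([toz(t,*p,0.012)[:2] for p in b]);print("tray",r,"\n",w,w.mean(0),[np.linalg.norm(w[i]-w[i-1]) for i in range(4)],[np.degrees(np.arctan2(*(w[i]-w[i-1])[::-1])) for i in range(4)])
# mat dark edge
gr=cv2.cvtColor(f,cv2.COLOR_BGR2GRAY);print("grays mat",gr[230,470],"bench",gr[230,400],gr[188,460:470])
roi=np.zeros_like(gr);roi[175:335,415:525]=1
m=((gr<gr[230,400]*0.75)&(roi>0)).astype(np.uint8)*255
cv2.imwrite("pics/m.png",m)
r=cv2.minAreaRect(big(m));print("mat",r)
print(f[231,147],f[290,180],f[186,301],f[178,268])
E
```

```text
tray ((298.5352783203125, 201.84117126464844), (106.621337890625, 77.11878967285156), 12.52880859375) 
 [[ 0.52955199  0.16818117]
 [ 0.68940585  0.13231733]
 [ 0.63608406 -0.08829726]
 [ 0.47878694 -0.05025923]] [0.58345721 0.0404855 ] [np.float64(0.22426166583214857), np.float64(0.1638275635842765), np.float64(0.2269669868710937), np.float64(0.16183101163050304)] [np.float64(76.91682599770019), np.float64(-12.64514198526152), np.float64(-103.58761002240509), np.float64(166.40555458706487)]
grays mat 61 bench 111 [113 112 110 102  98  98  98  98 100  77]
mat ((469.5, 259.9999694824219), (108.99998474121094, 147.99996948242188), -0.0)
[110 112 109] [60 61 60] [130 129 127] [14 15 13]
```

View pics/tc.png

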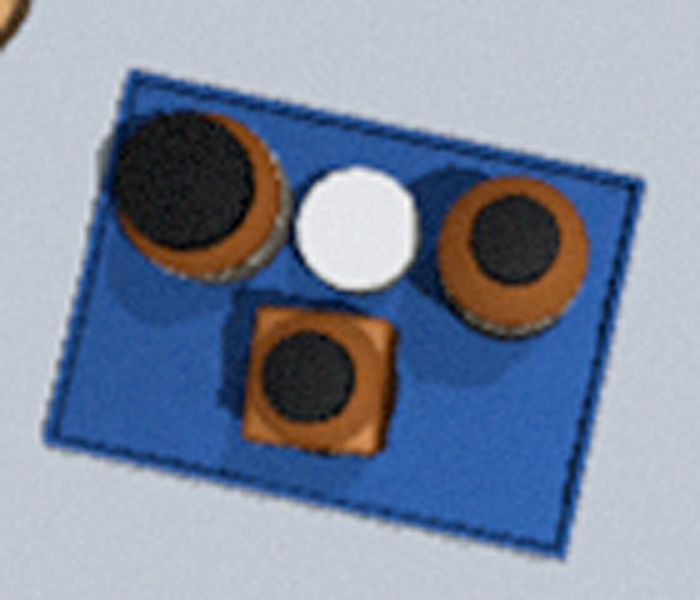

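View pics/sc.png

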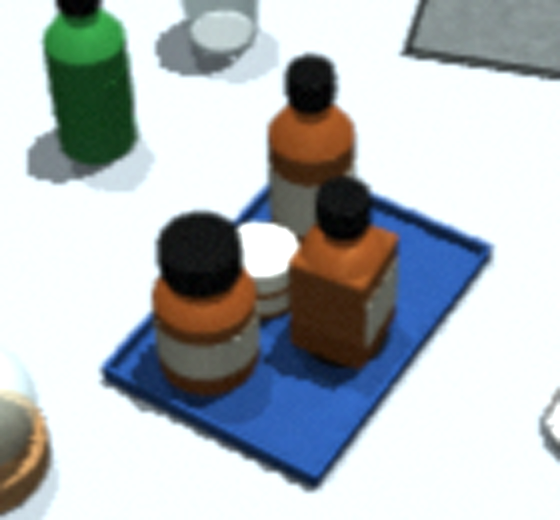

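View pics/m.png

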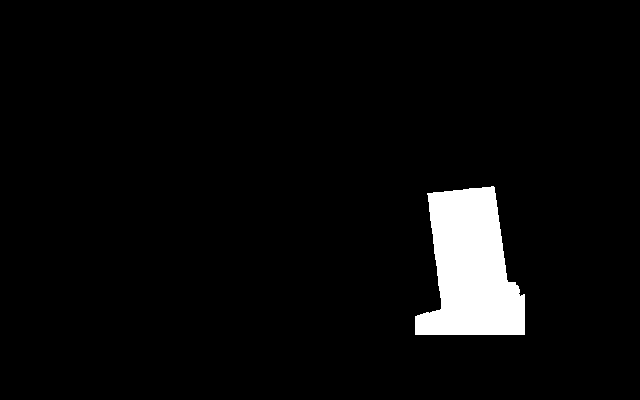

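The crop confirms the choice. The squat bottle is at back-left, the tall one at back-right, the square one at the front, and the white-lidded jar sits between them. Next I'll triangulate the caps and locate the mat, pan and bystanders.

Run:
```python
from h import *
t=cams.read_camera("top");s=cams.read_camera("side")
def blobs(d,boxes,thr):
    out={}
    mx=d["frame"].max(2)
    for n,(u0,v0,u1,v1) in boxes.items():
        m=np.zeros(mx.shape,np.uint8);m[v0:v1,u0:u1]=(mx[v0:v1,u0:u1]<thr)*255
        c,_=cv2.findContours(m,cv2.RETR_EXTERNAL,cv2.CHAIN_APPROX_NONE);c=max(c,key=cv2.contourArea)
        (x,y),r=cv2.minEnclosingCircle(c);M=cv2.moments(c);out[n]=((M["m10"]/M["m00"],M["m01"]/M["m00"]),(x,y),r)
    return out
b=blobs(t,dict(squat=(250,160,283,192),tall=(322,177,344,199),square=(281,204,303,227)),40)
zz=dict(squat=.114,tall=.154,square=.132)
for n in b:
    print(n,b[n],toz(t,*b[n][0],zz[n]-.004),toz(t,*b[n][0],zz[n]))
f=t["frame"];g=f.min(2);m=np.zeros(g.shape,np.uint8);m[170:203,285:318]=(g[170:203,285:318]>110)*255
hs=cv2.cvtColor(f,cv2.COLOR_BGR2HSV);m[hs[...,1]>40]=0
c,_=cv2.findContours(m,cv2.RETR_EXTERNAL,cv2.CHAIN_APPROX_NONE);c=max(c,key=cv2.contourArea);(x,y),r=cv2.minEnclosingCircle(c);print("jar",x,y,r,toz(t,x,y,.047))
# pan: dark ring
m=np.zeros(g.shape,np.uint8);m[190:272,108:187]=(f[190:272,108:187].max(2)<60)*255
c,_=cv2.findContours(m,cv2.RETR_EXTERNAL,cv2.CHAIN_APPROX_NONE);c=max(c,key=cv2.contourArea);e=cv2.fitEllipse(c);print("pan",e,toz(t,*e[0],.070))
m=((f[...].min(2)>85)).astype(np.uint8)*255
roi=np.zeros_like(m);roi[195:267,112:184]=255
cv2.imwrite("pics/pan.png",cv2.resize(np.clip(f[180:310,95:205]*1.6,0,255).astype(np.uint8),None,fx=4,fy=4))
for n,p,z in(("matBL",(429.5,193),.003),("matTR",(494,187),.003),("matBR",(511,314),.003),("matBLn",(445.5,320.5),.003),("flaskring",(216,134),.02),("flasktop",(198,118),.155),("beakerbase",(417,127),0),("beakertop",(426,118),.085),("greencap",(355,88),.15),("dish",(286,299),.01),("balUL",(116,187),.056),("balUR",(196,190),.056)):
    print(n,toz(t,*p,z))
cv2.imwrite("pics/mat.png",cv2.resize(np.clip(f[175:335,415:525]*1.9,0,255).astype(np.uint8),None,fx=3.7,fy=3.7,interpolation=cv2.INTER_CUBIC))
```

```text
squat ((265.8838174273859, 175.62904564315352), (265.0453186035156, 175.6713409423828), 15.56865119934082) [0.62800583 0.09475902 0.11      ] [0.62753233 0.09418263 0.114     ]
tall ((332.4315018315018, 187.55531135531135), (332.2567443847656, 187.55404663085938), 8.983260154724121) [ 0.59994351 -0.02996731  0.15      ] [ 0.59959469 -0.02990789  0.154     ]
square ((291.1369294605809, 214.91562932226833), (291.15625, 215.0), 9.338831901550293) [0.55274938 0.04604465 0.128     ] [0.55265555 0.04570772 0.132     ]
jar 301.13519287109375 185.33387756347656 11.723258018493652 [0.61444013 0.03197439 0.047     ]
pan ((146.08370971679688, 230.56207275390625), (62.97802734375, 65.0123291015625), 50.79716491699219) [0.52691974 0.3398923  0.07      ]
matBL [ 0.59804372 -0.23690334  0.003     ]
matTR [ 0.60868087 -0.3719443   0.003     ]
matBR [ 0.34603563 -0.39490271  0.003     ]
matBLn [ 0.33362916 -0.2609689   0.003     ]
flaskring [0.72963001 0.21406448 0.02      ]
flasktop [0.72968505 0.21126398 0.155     ]
beakerbase [ 0.74073    -0.21569943  0.        ]
beakertop [ 0.73864485 -0.21499987  0.085     ]
greencap [ 0.78018083 -0.07367636  0.15      ]
dish [0.38082153 0.06823312 0.01      ]
balUL [0.61609947 0.40967857 0.056     ]
balUR [0.60744038 0.24484424 0.056     ]
```

View pics/mat.png

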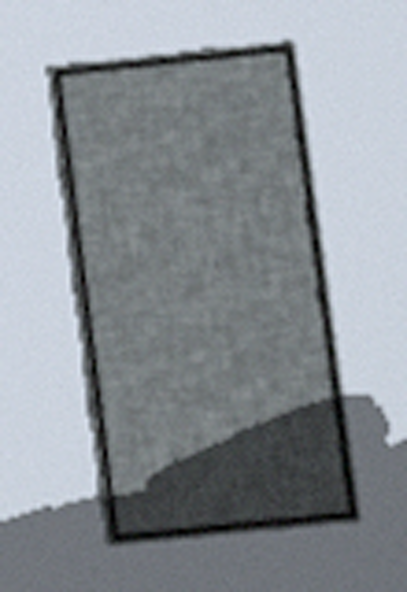

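View pics/pan.png

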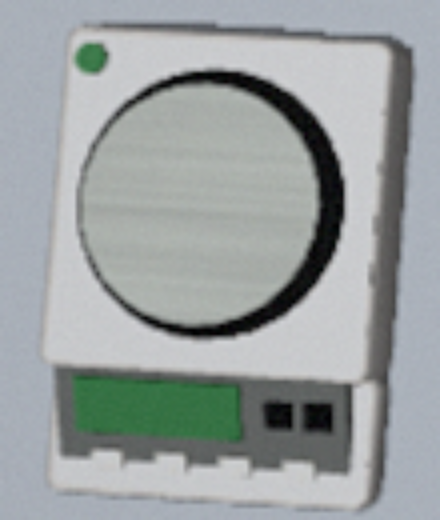

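The mat's centre is about (0.472,-0.316) with a yaw of 5°. The caps agree with the pads computed from the tray pose to within 2 mm. Now I'll start moving: turn to yaw 0 and approach the tall bottle.

Call:
play_rows(commands=[[[0,-8.3,0,-28,0,-17,1],[0,-8.3,0,-30,0,-13,1],[0,-8.3,0,-32,0,-9,1],[0,-8.3,0,-33,0,-4,1],[0,-8.3,0,-33,0,1,1]]], force=40)

```text
clock: 0.8
tool_pos: [0.3304, -0.4147, 0.2299]
tcp_rot: [-90.0, -0.0, -114.2]
wrist_force: [1.3, -0.3, 0.7]
gripper_width: 0.0856
```

Run:
```python
from h import *
t=cams.read_camera("top");f=t["frame"]
g=f[195:268,108:182];m=((g.min(2)>80)&(g.max(2)<125)).astype(np.uint8)*255
m=cv2.morphologyEx(m,cv2.MORPH_OPEN,np.ones((5,5)))
c,_=cv2.findContours(m,cv2.RETR_EXTERNAL,cv2.CHAIN_APPROX_NONE)
for k in c:
    if cv2.contourArea(k)>800:
        e=cv2.fitEllipse(k);print(e,cv2.minEnclosingCircle(k),toz(t,e[0][0]+108,e[0][1]+195,.072))
print(robot.sense())
```

```text
((36.233638763427734, 35.669273376464844), (57.711097717285156, 59.563838958740234), 30.910470962524414) ((36.48387145996094, 35.774192810058594), 30.134119033813477) [0.52677184 0.34273815 0.072     ]
{'clock': 0.85, 'q': array([-51.10416468,  10.39708815, -12.65230507,  67.04683892,
         0.16056938,  62.57134312]), 'qd': array([-3.04196044,  1.35332598,  1.99630977, -0.1479136 , -1.92115842,
        9.58347306]), 'joint_efforts': array([ -5.0990966 , -42.85252333,  36.7251277 ,  -1.7194159 ,
        -1.15094271,  -0.16642888]), 'tool_pos': array([ 0.33263903, -0.41082852,  0.22992714]), 'tcp_rot': array([ -90.01144914,    0.18684765, -113.67566132]), 'wrist_force': array([ 1.50146464,  3.43868509, -1.31641783]), 'wrist_torque': array([ 0.22016381, -0.11293274, -0.00309998]), 'gripper_width': 0.08534156323252327}
```

Call:
play_rows(commands=[[[0,-8.3,0,-32,0,7,1],[0,-8.3,0,-31,0,11,1],[0,-8.3,0,-29,0,15,1],[0,-8.3,0,-27,0,20,1],[0,-8.3,0,-23,0,23,1]]])

```text
clock: 1.35
tool_pos: [0.4295, -0.2733, 0.2307]
tcp_rot: [-89.9, 0.0, -71.5]
wrist_force: [0.0, 0.9, -0.5]
gripper_width: 0.0853
```

Call:
play_rows(commands=[[[0,-8.3,0,-20,0,26,1],[0,-8.3,0,-16,0,29,1],[0,-8.3,0,-12,0,31,1],[0,-8.3,0,-7,0,32,1],[0,-8.3,0,-2,0,33,1]]])

```text
clock: 1.85
tool_pos: [0.5241, -0.1305, 0.2315]
tcp_rot: [-89.9, -0.1, -28.5]
wrist_force: [0.8, -1.0, 0.7]
gripper_width: 0.0856
```

Call:
play_rows(commands=[[[0,-7.1,0,5,0,31,1],[0,-7.1,0,8,0,30,1],[0,-7.1,0,12,0,28,1],[0,-7.1,0,14,0,25,1],[0,0,0,0,0,0,1]]])

```text
clock: 2.35
tool_pos: [0.6011, -0.0257, 0.2314]
tcp_rot: [-90.0, -0.2, 1.3]
wrist_force: [0.0, -0.7, 0.0]
gripper_width: 0.0854
```

Call:
play_rows(commands=[[[0,1,0,-1,10,-4,1],[0,0,0,0,25,0,1],[0,0,0,0,10,0,1],[0,0,0,0,0,0,1]]])

```text
clock: 2.75
tool_pos: [0.5988, -0.0325, 0.1836]
tcp_rot: [-90.1, -0.2, -0.2]
wrist_force: [-0.6, 0.6, 0.3]
gripper_width: 0.0855
```

Run:
```python
from h import *
s=robot.sense();print(s['tool_pos'],s['tcp_rot'])
d=cams.read_camera("side");f=d["frame"][100:260,220:420]
cv2.imwrite("pics/a1.png",np.clip(cv2.resize(f,None,fx=4,fy=3.7)*1.6,0,255).astype(np.uint8))
```

```text
[ 0.59880416 -0.03245281  0.18363068] [-90.05385227  -0.15956009  -0.21022472]
```

View pics/a1.png

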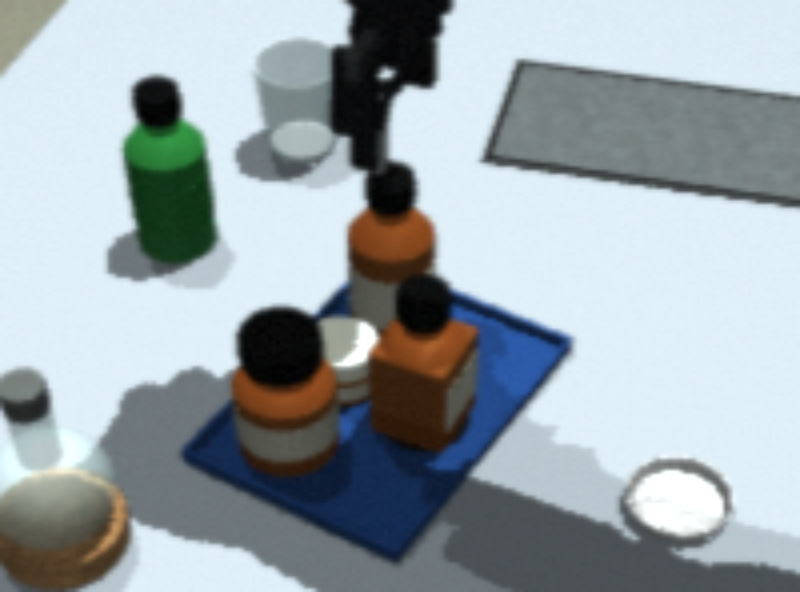

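The gripper (crop px ~(370,100)) hangs above the tall bottle's cap at (390,185). I'll go down.

Call:
play_rows(commands=[[[0,0,0,1,20,2,1],[0,0,0,0,24,0,1],[0,0,0,0,15,0,1],[0,0,0,0,4,0,1],[0,0,0,0,0,0,1]]])

```text
clock: 3.3
tool_pos: [0.6022, -0.0337, 0.1247]
tcp_rot: [-90.1, -0.6, -0.6]
wrist_force: [-0.7, 0.5, 0.8]
gripper_width: 0.0853
```

Call:
play_rows(commands=[[[0,0,0,-2,3,3,1],[0,0,0,0,0,0,1],[0,0,0,0,0,0,1]]])

```text
clock: 3.6
tool_pos: [0.6017, -0.031, 0.1245]
tcp_rot: [-90.1, -0.8, -0.7]
wrist_force: [0.2, 0.2, 0.8]
gripper_width: 0.0856
```

Call:
play_rows(commands=[[[0,0,0,0,0,0,1]]])

```text
clock: 3.7
tool_pos: [0.6021, -0.0309, 0.1251]
tcp_rot: [-90.1, -0.8, -0.7]
wrist_force: [-0.5, -0.3, -0.4]
gripper_width: 0.0852
```

Call:
play_rows(commands=[[[0,-0.7,0.8,-2,5,1,1],[0,0,0,0,0,0,1],[0,0,0,0,0,0,1]]])

```text
clock: 4.0
tool_pos: [0.6005, -0.0298, 0.1204]
tcp_rot: [-90.1, -0.0, 0.1]
wrist_force: [0.4, -0.9, 0.3]
gripper_width: 0.0855
```

Call:
play_rows(commands=[[[0,0,0,0,0,0,-1],[0,0,0,0,0,0,-1],[0,0,0,0,0,0,-1],[0,0,0,0,0,0,-1],[0,0,0,0,0,0,-1]]])

```text
clock: 4.5
tool_pos: [0.6005, -0.0299, 0.1203]
tcp_rot: [-90.1, -0.0, 0.1]
wrist_force: [0.2, -0.2, -0.7]
gripper_width: 0.0308
```

Call:
play_rows(commands=[[[0,0,0,0,0,0,-1],[0,0,0,0,0,0,-1],[0,0,0,0,0,0,-1]]])

```text
clock: 4.8
tool_pos: [0.6004, -0.0298, 0.1203]
tcp_rot: [-90.1, -0.0, 0.1]
wrist_force: [0.1, 0.6, -0.4]
gripper_width: 0.0312
```

Call:
play_rows(commands=[[[0,0,0,0,-6,0,-1],[0,0,0,0,-15,0,-1],[0,0,0,0,-20,0,-1],[0,0,0,0,-15,0,-1],[0,0,0,0,0,0,-1]]])

```text
clock: 5.3
tool_pos: [0.5977, -0.0295, 0.1761]
tcp_rot: [-90.1, 0.4, 0.1]
wrist_force: [0.9, -0.8, -4.0]
gripper_width: 0.0307
```

Call:
play_rows(commands=[[[0,0,0,-2,0,-12,-1],[0,0,0,-4,0,-20,-1],[0,0,0,-4,0,-28,-1],[0,0,0,-4,0,-28,-1],[0,0,0,-4,0,-28,-1]]])

```text
clock: 5.8
tool_pos: [0.5768, -0.1481, 0.1717]
tcp_rot: [-90.1, 0.7, 0.5]
wrist_force: [-0.2, -0.4, -3.5]
gripper_width: 0.0309
```

Call:
play_rows(commands=[[[0,0,0,-4,0,-28,-1],[0,0,0,-4,0,-28,-1],[0,0,0,-4,0,-28,-1],[0,0,0,-4,0,-24,-1],[0,0,0,-4,0,-18,-1]]])

```text
clock: 6.3
tool_pos: [0.5505, -0.2837, 0.1654]
tcp_rot: [-90.0, 1.3, 0.3]
wrist_force: [-0.1, 0.3, -3.7]
gripper_width: 0.0308
```

Call:
play_rows(commands=[[[0,0,-0.7,3,0,-15,-1],[0,0.3,-0.6,3,4,-10,-1],[0,0,0,0,10,0,-1],[0,0,0,0,12,0,-1],[0,0,0,0,0,0,-1]]])

```text
clock: 6.8
tool_pos: [0.5537, -0.312, 0.1331]
tcp_rot: [-89.9, 0.1, -0.2]
wrist_force: [0.1, 0.7, -4.0]
gripper_width: 0.0309
```

Call:
play_rows(commands=[[[0,0,0,1,6,1,-1],[0,0,0,0,4,1,-1],[0,0,0,0,1,0,-1],[0,0,0,0,0,0,-1],[0,0,0,0,0,0,-1]]])

```text
clock: 7.3
tool_pos: [0.5553, -0.3067, 0.1206]
tcp_rot: [-89.8, 0.2, -0.0]
wrist_force: [0.1, 0.0, -2.7]
gripper_width: 0.0311
```

Call:
play_rows(commands=[[[0,0,0,0,1.5,0,-1],[0,0,0,0,0,0,-1],[0,0,0,0,0,0,-1]]])

```text
clock: 7.6
tool_pos: [0.5559, -0.307, 0.1199]
tcp_rot: [-89.8, 0.1, -0.0]
wrist_force: [-0.5, -0.1, -2.8]
gripper_width: 0.0305
```

Call:
play_rows(commands=[[[0,0,0,0,1.5,0,-1],[0,0,0,0,0,0,-1],[0,0,0,0,0,0,-1]]])

```text
clock: 7.9
tool_pos: [0.5565, -0.3075, 0.1195]
tcp_rot: [-89.9, 0.0, -0.0]
wrist_force: [0.6, -0.8, -2.9]
gripper_width: 0.0308
```

Call:
play_rows(commands=[[[0,0,0,0,1.5,0,-1],[0,0,0,0,0,0,-1],[0,0,0,0,0,0,-1]]])

```text
clock: 8.2
tool_pos: [0.5572, -0.3078, 0.1194]
tcp_rot: [-89.9, -0.1, -0.0]
wrist_force: [-0.1, -0.6, -2.7]
gripper_width: 0.031
```

Call:
play_rows(commands=[[[0,0,0,-1,2.5,0,-1],[0,0,0,0,0,0,-1],[0,0,0,0,0,0,-1]]])

```text
clock: 8.5
tool_pos: [0.558, -0.3082, 0.1196]
tcp_rot: [-90.0, -0.4, -0.0]
wrist_force: [0.1, -0.1, -3.4]
gripper_width: 0.031
```

Call:
play_rows(commands=[[[0,0,0.4,-2,2,0,-1],[0,0,0,0,0,0,-1],[0,0,0,0,0,0,-1]]])

```text
clock: 8.8
tool_pos: [0.5585, -0.3086, 0.1193]
tcp_rot: [-90.0, -0.2, 0.0]
wrist_force: [1.2, -0.5, -0.2]
gripper_width: 0.0308
```

Run:
```python
from h import *
s=robot.sense();print(s)
d=cams.read_camera("side");f=d["frame"][60:200,320:480]
cv2.imwrite("pics/a2.png",np.clip(cv2.resize(f,None,fx=4,fy=4)*1.6,0,255).astype(np.uint8))
```

```text
{'clock': 8.8, 'q': array([-28.9617476 ,  25.35455857,  -6.99117827,  57.43014645,
         0.07238983, -28.97240993]), 'qd': array([ 0.06202559,  0.17525305,  0.17321844, -0.05731255,  0.07841297,
       -0.04351223]), 'joint_efforts': array([-2.61448296e-01, -5.97642660e+01,  3.18745673e+01,  9.43423435e-02,
       -1.77731817e-01, -9.50952497e-03]), 'tool_pos': array([ 0.55851331, -0.30862388,  0.11929153]), 'tcp_rot': array([-9.00452297e+01, -2.31133837e-01,  1.08951408e-02]), 'wrist_force': array([ 1.23520007, -0.49211828, -0.24879656]), 'wrist_torque': array([ 0.02867283, -0.10885161,  0.00239955]), 'gripper_width': 0.030751504100634593}
```

View pics/a2.png

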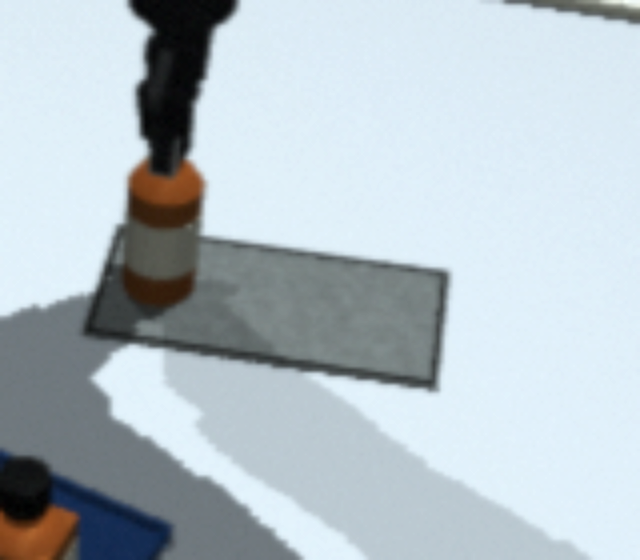

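The bottle stands at the far end of the mat (crop px (160,300)). The wrist force fell to about 0, so it has touched down. I'll release.

Call:
play_rows(commands=[[[0,0,0,0,0,0,0],[0,0,0,0,0,0,0.5],[0,0,0,0,0,0,1],[0,0,0,0,0,0,1],[0,0,0,0,-3,0,1]]])

```text
clock: 9.35
tool_pos: [0.5573, -0.3086, 0.1211]
tcp_rot: [-90.0, -0.1, -0.0]
wrist_force: [-0.2, -0.3, -0.1]
gripper_width: 0.0853
```

Call:
play_rows(commands=[[[0,0,0,0,-15,0,1],[0,0,0,0,-30,0,1],[0,0,0,0,-30,0,1],[0,0,0,0,-15,0,1]]])

```text
clock: 9.75
tool_pos: [0.5551, -0.3075, 0.2115]
tcp_rot: [-89.8, 0.2, -0.0]
wrist_force: [0.2, -1.0, 0.7]
gripper_width: 0.0855
```

Call:
play_rows(commands=[[[0,0,0,0,0,25,1],[0,0,0,0,0,40,1],[0,0,0,0,0,45,1],[0,0,0,0,0,45,1],[0,0,0,0,0,45,1]]])

```text
clock: 10.25
tool_pos: [0.5582, -0.1088, 0.2168]
tcp_rot: [-90.2, -0.3, -0.6]
wrist_force: [0.8, 0.2, -0.1]
gripper_width: 0.0853
```

Call:
play_rows(commands=[[[0,0,0,0,0,45,1],[0,0,0,0,0,45,1],[0,0,0,0,0,35,1],[0,0,0,0,0,15,1],[0,0,0,0,0,0,1]]])

```text
clock: 10.75
tool_pos: [0.559, 0.0423, 0.2187]
tcp_rot: [-90.1, -0.5, -0.2]
wrist_force: [0.1, -0.2, -0.9]
gripper_width: 0.0854
```

Call:
play_rows(commands=[[[0,0,0.5,-6,20,3,1],[0,0,0,0,30,0,1],[0,0,0,0,30,0,1],[0,0,0,0,15,0,1],[0,0,0,0,0,0,1]]])

```text
clock: 11.25
tool_pos: [0.5549, 0.0427, 0.1233]
tcp_rot: [-90.2, -0.3, -0.3]
wrist_force: [0.2, 0.1, 0.1]
gripper_width: 0.0856
```

Call:
play_rows(commands=[[[0,-0.3,0.3,-3,16,4,1],[0,0,0.2,0,8,0,1],[0,0,0,0,0,0,1],[0,0,0,0,0,0,1]]])

```text
clock: 11.65
tool_pos: [0.5541, 0.0442, 0.1018]
tcp_rot: [-90.2, 0.1, -0.1]
wrist_force: [-0.5, -0.1, -0.1]
gripper_width: 0.0853
```

Call:
play_rows(commands=[[[0,0,0.2,-2,4,3,1],[0,0,0,0,0,0,1],[0,0,0,0,0,0,1]]])

```text
clock: 11.95
tool_pos: [0.5536, 0.0472, 0.0997]
tcp_rot: [-90.2, 0.1, -0.2]
wrist_force: [0.3, 0.5, -0.9]
gripper_width: 0.0853
```

Call:
play_rows(commands=[[[0,0,0,0,0,0,-1],[0,0,0,0,0,0,-1],[0,0,0,0,0,0,-1],[0,0,0,0,0,0,-1],[0,0,0,0,0,0,-1]]])

```text
clock: 12.45
tool_pos: [0.5541, 0.0472, 0.1006]
tcp_rot: [-90.2, 0.0, -0.2]
wrist_force: [-0.1, -0.4, -1.2]
gripper_width: 0.033
```

Call:
play_rows(commands=[[[0,0,0,0,0,0,-1],[0,0,0,0,0,0,-1]]])

```text
clock: 12.65
tool_pos: [0.5541, 0.0472, 0.1006]
tcp_rot: [-90.2, 0.0, -0.2]
wrist_force: [-0.1, -0.0, 1.5]
gripper_width: 0.0329
```

Call:
play_rows(commands=[[[0,0,0,0,-6,0,-1],[0,0,0,0,-15,0,-1],[0,0,0,0,-20,0,-1],[0,0,0,0,-20,0,-1],[0,0,0,0,-5,0,-1]]])

```text
clock: 13.15
tool_pos: [0.551, 0.0473, 0.1664]
tcp_rot: [-90.2, 0.4, -0.2]
wrist_force: [-0.1, 0.1, -3.0]
gripper_width: 0.0328
```

Call:
play_rows(commands=[[[0,0,0,-2,0,-12,-1],[0,0,-0.1,-4,-1,-22,-1],[0,0,-0.1,-6,-1,-32,-1],[0,0,-0.1,-6,-1,-32,-1],[0,0,-0.1,-6,-1,-32,-1]]])

```text
clock: 13.65
tool_pos: [0.5244, -0.0856, 0.1675]
tcp_rot: [-90.2, 0.2, 0.3]
wrist_force: [0.4, -0.4, -2.9]
gripper_width: 0.0331
```

Call:
play_rows(commands=[[[0,0,-0.1,-6,-1,-32,-1],[0,0,-0.1,-6,-1,-32,-1],[0,0,-0.1,-6,-1,-32,-1],[0,0,-0.1,-6,-1,-32,-1],[0,0,-0.1,-6,-1,-32,-1]]])

```text
clock: 14.15
tool_pos: [0.4869, -0.2544, 0.167]
tcp_rot: [-90.2, 0.2, 0.2]
wrist_force: [1.4, 0.6, -2.4]
gripper_width: 0.0331
```

Call:
play_rows(commands=[[[0,0.1,-0.1,-6,0,-26,-1],[0,0.1,-0.1,-6,2,-20,-1],[0,0,0,-3,10,-12,-1],[0,0,0,0,15,-3,-1],[0,0,0,0,15,0,-1]]])

```text
clock: 14.65
tool_pos: [0.4654, -0.3246, 0.1195]
tcp_rot: [-90.2, 0.3, -0.5]
wrist_force: [0.4, 0.4, -4.2]
gripper_width: 0.0328
```

Call:
play_rows(commands=[[[0,-0.4,-0.2,6,5,7,-1],[0,0,-0.1,1,8,1,-1],[0,0,0,0,3,0,-1],[0,0,0,0,0,0,-1]]])

```text
clock: 15.05
tool_pos: [0.4705, -0.3147, 0.0998]
tcp_rot: [-90.1, 0.2, -0.0]
wrist_force: [0.2, -0.2, -2.3]
gripper_width: 0.0331
```

Call:
play_rows(commands=[[[0,0,-0.2,0,1.5,0,-1],[0,0,0,0,0,0,-1],[0,0,0,0,0,0,-1]]])

```text
clock: 15.35
tool_pos: [0.4717, -0.3146, 0.1001]
tcp_rot: [-90.2, -0.1, 0.1]
wrist_force: [-0.1, -0.4, -2.1]
gripper_width: 0.033
```

Call:
play_rows(commands=[[[0,0,0.3,-1,2,0,-1],[0,0,0,0,0,0,-1],[0,0,0,0,0,0,-1]]])

```text
clock: 15.65
tool_pos: [0.4725, -0.3151, 0.0997]
tcp_rot: [-90.3, -0.0, 0.1]
wrist_force: [0.1, -0.5, -2.1]
gripper_width: 0.0332
```

Call:
play_rows(commands=[[[0,0,0.2,-2,3,0,-1],[0,0,0,0,0,0,-1],[0,0,0,0,0,0,-1]]])

```text
clock: 15.95
tool_pos: [0.4731, -0.3161, 0.1]
tcp_rot: [-90.4, -0.1, 0.2]
wrist_force: [-0.1, -0.2, -3.0]
gripper_width: 0.0331
```

Call:
play_rows(commands=[[[0.4,0,0,-1,2,0,-1],[0,0,0,-1,2,0,-1],[0,0,0,0,1,0,-1]]])

```text
clock: 16.25
tool_pos: [0.4736, -0.3169, 0.0995]
tcp_rot: [-90.1, -0.5, 0.2]
wrist_force: [-3.2, 1.5, 6.1]
gripper_width: 0.0329
```

Call:
play_rows(commands=[[[0,0,0,0,0,0,0],[0,0,0,0,0,0,0.5],[0,0,0,0,0,0,1],[0,0,0,0,0,0,1],[0,0,0,0,-3,0,1]]])

```text
clock: 16.75
tool_pos: [0.4727, -0.3166, 0.1009]
tcp_rot: [-90.0, -0.4, 0.2]
wrist_force: [0.2, -0.1, -0.1]
gripper_width: 0.0859
```

Call:
play_rows(commands=[[[0,0,0.4,0,-15,0,1],[0,0,0,0,-30,0,1],[0,0,0,0,-30,0,1],[0,0,0,0,-25,0,1]]])

```text
clock: 17.15
tool_pos: [0.4697, -0.3147, 0.1996]
tcp_rot: [-89.7, 0.5, 0.2]
wrist_force: [0.5, 0.3, -1.0]
gripper_width: 0.0854
```

Call:
play_rows(commands=[[[0,0,0,8,0,22,1],[0,0,0,14,0,36,1],[0,0,0,16,0,42,1],[0,0,0,16,0,42,1],[0,0,0,16,0,42,1]]])

```text
clock: 17.65
tool_pos: [0.5435, -0.1324, 0.2059]
tcp_rot: [-90.1, 0.0, -0.5]
wrist_force: [0.5, -0.1, 0.5]
gripper_width: 0.0858
```

Call:
play_rows(commands=[[[0,0,0,16,0,42,1],[0,0,0,16,0,42,1],[0,0,0,16,0,42,1],[0,0,0,16,0,40,1],[0,0,0,14,0,30,1]]])

```text
clock: 18.15
tool_pos: [0.6255, 0.0729, 0.2067]
tcp_rot: [-90.1, -0.1, -0.4]
wrist_force: [1.0, 0.2, 0.0]
gripper_width: 0.0852
```

Call:
play_rows(commands=[[[0,-0.4,0,1,0,13,1],[0,0,0,0,20,0,1],[0,0,0,0,30,0,1],[0,0,0,0,20,0,1],[0,0,0,0,0,0,1]]])

```text
clock: 18.65
tool_pos: [0.6277, 0.0908, 0.1352]
tcp_rot: [-90.1, -0.2, 0.5]
wrist_force: [-1.2, -0.0, 0.1]
gripper_width: 0.0851
```

Call:
play_rows(commands=[[[0,0.3,0.2,0,15,4,1],[0,0,0,0,20,0,1],[0,0,0,0,16,0,1],[0,0,0,0,2,0,1],[0,0,0,0,0,0,1]]])

```text
clock: 19.15
tool_pos: [0.6291, 0.0939, 0.0829]
tcp_rot: [-90.1, -0.1, -0.0]
wrist_force: [0.2, 0.0, 0.2]
gripper_width: 0.0854
```

Call:
play_rows(commands=[[[0,0,0.2,-1,3,1,1],[0,0,0,0,0,0,1]]])

```text
clock: 19.35
tool_pos: [0.6291, 0.0949, 0.0815]
tcp_rot: [-90.1, -0.0, -0.0]
wrist_force: [-0.3, 0.0, -0.5]
gripper_width: 0.0855
```

Call:
play_rows(commands=[[[0,0,0,0,0,0,-1],[0,0,0,0,0,0,-1],[0,0,0,0,0,0,-1],[0,0,0,0,0,0,-1],[0,0,0,0,0,0,-1]]])

```text
clock: 19.85
tool_pos: [0.6303, 0.0951, 0.0834]
tcp_rot: [-90.0, -0.2, -0.1]
wrist_force: [0.0, -0.1, -0.7]
gripper_width: 0.0509
```

Call:
play_rows(commands=[[[0,0,0,0,0,0,-1],[0,0,0,0,0,0,-1]]])

```text
clock: 20.05
tool_pos: [0.6304, 0.095, 0.0834]
tcp_rot: [-90.0, -0.2, -0.1]
wrist_force: [1.0, -0.7, 0.3]
gripper_width: 0.0508
```

Call:
play_rows(commands=[[[0,0,0,0,-6,0,-1],[0,0,0,0,-15,0,-1],[0,0,0,0,-25,0,-1],[0,0,0,0,-25,0,-1],[0,0,0,0,-15,0,-1]]])

```text
clock: 20.55
tool_pos: [0.6258, 0.0946, 0.1682]
tcp_rot: [-90.1, 0.4, -0.0]
wrist_force: [0.9, 0.5, -4.0]
gripper_width: 0.051
```

Call:
play_rows(commands=[[[0,0,0,-6,0,-11,-1],[0,0,-0.1,-11,-1,-19,-1],[0,0,-0.1,-17,-1,-29,-1],[0,0,-0.1,-17,-1,-30,-1],[0,0,-0.1,-17,-1,-30,-1]]])

```text
clock: 21.05
tool_pos: [0.5557, -0.0266, 0.1716]
tcp_rot: [-90.1, -0.1, 0.3]
wrist_force: [0.2, 0.3, -3.4]
gripper_width: 0.0508
```

Call:
play_rows(commands=[[[0,0,-0.1,-17,-1,-30,-1],[0,0,-0.1,-17,-1,-30,-1],[0,0,-0.1,-17,-1,-30,-1],[0,0,-0.1,-17,-1,-30,-1],[0,0,-0.1,-17,-1,-30,-1]]])

```text
clock: 21.55
tool_pos: [0.4599, -0.1841, 0.1717]
tcp_rot: [-90.1, -0.1, 0.3]
wrist_force: [1.4, 0.0, -2.8]
gripper_width: 0.0511
```

Call:
play_rows(commands=[[[0,0,-0.1,-17,0,-30,-1],[0,0,0,-17,0,-30,-1],[0,0,0,-16,0,-28,-1],[0,0,0,-10,0,-20,-1],[0,0,0,-5,0,-10,-1]]])

```text
clock: 22.05
tool_pos: [0.3831, -0.3082, 0.1673]
tcp_rot: [-90.0, 0.2, -0.0]
wrist_force: [-0.2, 0.3, -2.2]
gripper_width: 0.0511
```

Call:
play_rows(commands=[[[0,0,0,0,15,-8,-1],[0,0,0,0,25,0,-1],[0,0,0,0,20,0,-1],[0,0,0,0,8,0,-1],[0,0,0,0,0,0,-1]]])

```text
clock: 22.55
tool_pos: [0.3789, -0.3164, 0.0953]
tcp_rot: [-89.9, 0.3, -0.2]
wrist_force: [-0.8, -0.6, -2.6]
gripper_width: 0.0509
```

Call:
play_rows(commands=[[[0,0,-0.2,6,6,-6,-1],[0,0,-0.1,0,4,0,-1],[0,0,0,0,0,0,-1]]])

```text
clock: 22.85
tool_pos: [0.3864, -0.3231, 0.086]
tcp_rot: [-90.0, -0.1, -0.2]
wrist_force: [0.3, 0.0, -3.1]
gripper_width: 0.0508
```

Call:
play_rows(commands=[[[0,0,0.1,-1,3,0,-1],[0,0,0,0,1,0,-1]]])

```text
clock: 23.05
tool_pos: [0.3861, -0.3236, 0.0827]
tcp_rot: [-90.0, -0.0, -0.2]
wrist_force: [-0.2, 0.4, -3.0]
gripper_width: 0.0511
```

Call:
play_rows(commands=[[[0,0,0,0,1.5,0,-1]]])

```text
clock: 23.15
tool_pos: [0.3866, -0.324, 0.0823]
tcp_rot: [-90.1, -0.1, -0.2]
wrist_force: [-3.6, 2.6, 19.2]
gripper_width: 0.0513
```

Touched down on the mat. I'll release.

Call:
play_rows(commands=[[[0,0,0,0,0,0,0.2],[0,0,0,0,0,0,0.6],[0,0,0,0,0,0,1],[0,0,0,0,0,0,1],[0,0,0,0,-3,0,1]]])

```text
clock: 23.65
tool_pos: [0.3876, -0.3248, 0.0868]
tcp_rot: [-90.2, -0.3, -0.2]
wrist_force: [0.3, 0.0, -0.4]
gripper_width: 0.0852
```

Call:
play_rows(commands=[[[0,0,0,0,-15,0,1],[0,0,0,0,-30,0,1],[0,0,0,0,-35,0,1],[0,0,0,0,-30,0,1]]])

```text
clock: 24.05
tool_pos: [0.3845, -0.3221, 0.1965]
tcp_rot: [-89.9, 0.1, -0.2]
wrist_force: [0.4, -0.1, 0.4]
gripper_width: 0.0855
```

Run:
```python
from h import *
d=cams.read_camera("top");f=d["frame"]
cv2.imwrite("pics/b1.png",np.clip(f*1.5,0,255).astype(np.uint8))
d=cams.read_camera("side");f=d["frame"][80:260,220:460]
cv2.imwrite("pics/b2.png",np.clip(cv2.resize(f,None,fx=3,fy=3)*1.5,0,255).astype(np.uint8))
```

```text
(no output)
```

View pics/b1.png

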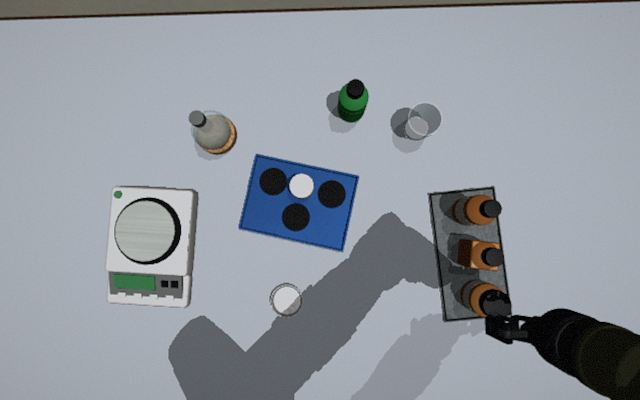

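View pics/b2.png

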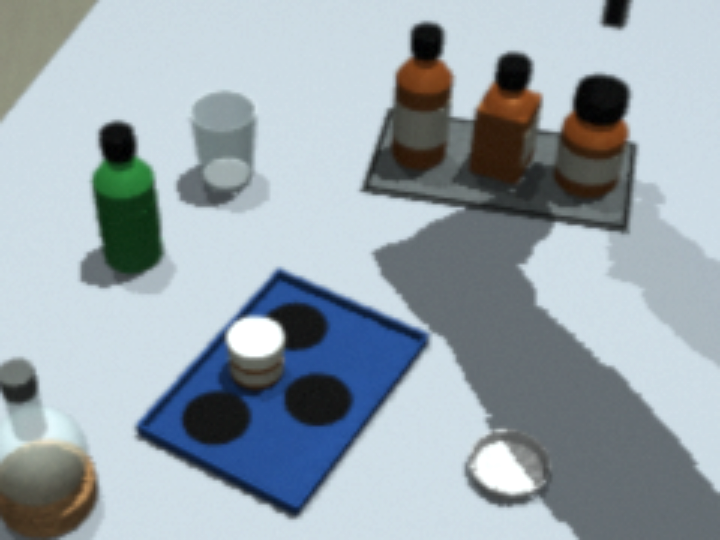

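All three bottles stand upright on the mat at top px (475,209), (480,254) and (487,300). The pads are now visible at top px (273,181), (331,194) and (296,217), so I'll measure them, along with the jar, mat and caps.

Run:
```python
from h import *
t=cams.read_camera("top");s=cams.read_camera("side")
def pads(d,box,thr=30):
    u0,v0,u1,v1=box;g=cv2.resize(d["frame"][v0:v1,u0:u1],None,fx=4,fy=4,interpolation=cv2.INTER_CUBIC)
    m=(g.max(2)<thr).astype(np.uint8)*255
    c,_=cv2.findContours(m,cv2.RETR_EXTERNAL,cv2.CHAIN_APPROX_NONE)
    for k in c:
        if cv2.contourArea(k)>800:
            e=cv2.fitEllipse(k);u=(e[0][0]+.5)/4-.5+u0;v=(e[0][1]+.5)/4-.5+v0
            print((round(u,1),round(v,1)),np.round(e[1],1),toz(d,u,v,.004).round(4))
print("top");pads(t,(245,160,355,245),32)
print("side");pads(s,(270,165,365,250),32)
f=t["frame"];hs=cv2.cvtColor(f,cv2.COLOR_BGR2HSV)
m=np.zeros(f.shape[:2],np.uint8);m[168:203,284:320]=((f.min(2)>90)&(hs[...,1]<60))[168:203,284:320]*255
c,_=cv2.findContours(m,cv2.RETR_EXTERNAL,cv2.CHAIN_APPROX_NONE);c=max(c,key=cv2.contourArea);(x,y),r=cv2.minEnclosingCircle(c);e=cv2.fitEllipse(c);print("jar",x,y,r,e,toz(t,x,y,.047),toz(t,*e[0],.047))
```

```text
top
(295.4, 216.6) [106.4 107.2] [0.5519 0.0474 0.004 ]
(331.2, 193.7) [106.  106.8] [ 0.5996 -0.0294  0.004 ]
(272.8, 181.1) [105.  106.7] [0.6285 0.0951 0.004 ]
side
(291.6, 218.9) [66.1 85.5] [0.6302 0.0937 0.004 ]
(325.4, 212.8) [63.9 84. ] [0.5535 0.0462 0.004 ]
(319.4, 188.1) [56.1 69.4] [ 0.5976 -0.0333  0.004 ]
jar 301.0094299316406 185.1886749267578 12.188786506652832 ((301.0966491699219, 185.3707733154297), (23.33765983581543, 23.51097869873047), 38.99797058105469) [0.61474049 0.03222726 0.047     ] [0.61436606 0.03205364 0.047     ]
```

Call:
play_rows(commands=[[[0,0,0,12,0,19,1],[0,0,0,20,0,31,1],[0,0,0,25,0,38,1],[0,0,0,25,0,38,1],[0,0,0,25,0,38,1]]])

```text
clock: 24.75
tool_pos: [0.4899, -0.1569, 0.1884]
tcp_rot: [-89.8, 0.6, -0.8]
wrist_force: [1.3, -0.8, -0.2]
gripper_width: 0.0853
```

Call:
play_rows(commands=[[[0,0,0,25,0,38,1],[0,0,0,25,0,38,1],[0,0,0,25,0,38,1],[0,0,0,25,0,38,1],[0,0,0,16,0,25,1]]])

```text
clock: 25.25
tool_pos: [0.6078, 0.0287, 0.1783]
tcp_rot: [-89.8, 1.3, -0.7]
wrist_force: [1.1, 0.0, 0.2]
gripper_width: 0.0854
```

Call:
play_rows(commands=[[[0,-0.4,-0.7,0,15,-2,1],[0,-0.2,-0.4,0,35,0,1],[0,0,0,0,40,0,1],[0,0,0,0,25,0,1],[0,0,0,0,0,0,1]]])

```text
clock: 25.75
tool_pos: [0.6043, 0.0333, 0.0512]
tcp_rot: [-89.7, 0.7, 0.4]
wrist_force: [-0.5, 0.4, -1.1]
gripper_width: 0.0856
```

Call:
play_rows(commands=[[[-0.3,0.3,-0.5,8,10,0,1],[0,0,-0.2,3,14,0,1],[0,0,0,0,9,0,1],[0,0,0,0,0,0,1]]])

```text
clock: 26.15
tool_pos: [0.6164, 0.0332, 0.0163]
tcp_rot: [-90.0, -0.1, 0.1]
wrist_force: [-0.5, 1.1, 0.6]
gripper_width: 0.0856
```

Call:
play_rows(commands=[[[0,0,0,-3,0,-1,1],[0,0,0,0,0,0,1]]])

```text
clock: 26.35
tool_pos: [0.6141, 0.032, 0.0171]
tcp_rot: [-90.0, -0.1, 0.1]
wrist_force: [0.0, -0.3, 0.5]
gripper_width: 0.0854
```

Call:
play_rows(commands=[[[0,0,0,0,0,0,-1],[0,0,0,0,0,0,-1],[0,0,0,0,0,0,-1],[0,0,0,0,0,0,-1],[0,0,0,0,0,0,-1]]], force=30)

```text
clock: 26.85
tool_pos: [0.6155, 0.032, 0.0196]
tcp_rot: [-90.0, -0.4, 0.0]
wrist_force: [-0.2, 0.6, -0.3]
gripper_width: 0.0491
```

Call:
play_rows(commands=[[[0,0,0,0,-6,0,-1],[0,0,0.2,0,-15,0,-1],[0,0,0,0,-30,0,-1],[0,0,0,0,-40,0,-1],[0,0,0,0,-35,0,-1]]])

```text
clock: 27.35
tool_pos: [0.6096, 0.0318, 0.1436]
tcp_rot: [-90.1, 0.6, 0.0]
wrist_force: [0.7, -0.6, -0.7]
gripper_width: 0.049
```

Call:
play_rows(commands=[[[0,0,-0.2,-4,-10,12,-1],[0,0,-0.1,-6,-5,22,-1],[0,0,-0.1,-9,0,32,-1],[0,0,-0.1,-9,-1,34,-1],[0,0,-0.1,-9,-1,34,-1]]])

```text
clock: 27.85
tool_pos: [0.5749, 0.1681, 0.166]
tcp_rot: [-90.0, -0.5, -0.4]
wrist_force: [0.9, 0.8, -0.2]
gripper_width: 0.0491
```

Call:
play_rows(commands=[[[0,0,-0.1,-9,-1,34,-1],[0,0,-0.1,-9,-1,34,-1],[0,0,-0.1,-9,-1,34,-1],[0,0,0,-8,0,30,-1],[0,0,0,-5,0,20,-1]]])

```text
clock: 28.35
tool_pos: [0.5279, 0.3299, 0.1643]
tcp_rot: [-90.1, -0.5, -0.2]
wrist_force: [0.4, -0.6, -0.6]
gripper_width: 0.0488
```

Call:
play_rows(commands=[[[0,0,0.3,1,5,7,-1],[0,0,0.2,0,18,0,-1],[0,0,0,0,22,0,-1],[0,0,0,0,12,0,-1],[0,0,0,0,0,0,-1]]])

```text
clock: 28.85
tool_pos: [0.5253, 0.3399, 0.1015]
tcp_rot: [-90.2, 0.2, 0.1]
wrist_force: [-0.9, 0.0, -1.3]
gripper_width: 0.0492
```

Call:
play_rows(commands=[[[0,0,-0.2,1,6,3,-1],[0,0,0,0,4,0,-1],[0,0,0,0,1,0,-1]]])

```text
clock: 29.15
tool_pos: [0.5271, 0.3425, 0.0906]
tcp_rot: [-90.1, -0.0, 0.1]
wrist_force: [-0.4, -0.3, -0.8]
gripper_width: 0.049
```

Run:
```python
from h import *
d=cams.read_camera("side");f=d["frame"][230:380,220:390]
cv2.imwrite("pics/c1.png",np.clip(cv2.resize(f,None,fx=4,fy=4)*1.2,0,255).astype(np.uint8))
s=robot.sense();print(s["tool_pos"],s["tcp_rot"],s["wrist_force"])
```

```text
[0.52712903 0.34258657 0.09070368] [-9.01397104e+01 -4.32001238e-02  5.00795988e-02] [-0.37566848 -0.61590164 -1.60596866]
```

View pics/c1.png

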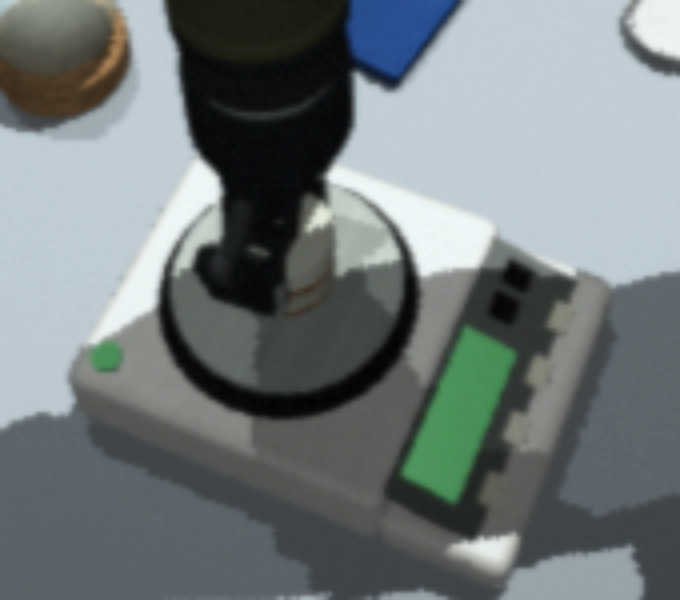

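The jar (crop px ~(305,280)) is just above the middle of the pan. I'll lower it in small steps.

Call:
play_rows(commands=[[[0,0,0,0,2,0,-1],[0,0,0,0,0.5,0,-1]]])

```text
clock: 29.4
tool_pos: [0.5278, 0.3428, 0.0891]
tcp_rot: [-90.1, -0.1, 0.0]
wrist_force: [-0.1, -0.6, 0.1]
gripper_width: 0.049
```

Call:
play_rows(commands=[[[0,0,0.1,-1,2,0,-1]]])

```text
clock: 29.5
tool_pos: [0.5273, 0.3431, 0.0876]
tcp_rot: [-90.1, -0.1, 0.0]
wrist_force: [-0.4, -0.0, -1.1]
gripper_width: 0.0493
```

Call:
play_rows(commands=[[[0,0,0,0,1,0,-1]]])

```text
clock: 29.6
tool_pos: [0.5271, 0.3431, 0.0871]
tcp_rot: [-90.0, -0.1, 0.0]
wrist_force: [-3.4, -1.0, 6.4]
gripper_width: 0.0493
```

Contact with the pan (+6 N). I'll release, then retreat straight up.

Call:
play_rows(commands=[[[0,0,0,0,0,0,0.2],[0,0,0,0,0,0,0.6],[0,0,0,0,0,0,1],[0,0,0,0,0,0,1],[0,0,0,0,-3,0,1]]])

```text
clock: 30.1
tool_pos: [0.5273, 0.3432, 0.0904]
tcp_rot: [-90.0, -0.1, 0.0]
wrist_force: [-0.8, -0.7, 0.6]
gripper_width: 0.0854
```

Call:
play_rows(commands=[[[0,0,0,0,-15,0,1],[0,0,0,0,-30,0,1],[0,0,0,0,-35,0,1],[0,0,0,0,-35,0,1],[0,0,0,-3,-5,-20,1]]])

```text
clock: 30.6
tool_pos: [0.5231, 0.3238, 0.2132]
tcp_rot: [-90.1, 0.1, 0.2]
wrist_force: [0.7, -0.4, 0.4]
gripper_width: 0.0853
```

Call:
play_rows(commands=[[[0,0,0,-10,0,-35,1],[0,0,0,-10,0,-45,1],[0,0,0,-10,0,-45,1],[0,0,0,-10,0,-45,1],[0,0,0,-10,0,-45,1]]])

```text
clock: 31.1
tool_pos: [0.4726, 0.1034, 0.2134]
tcp_rot: [-90.0, -0.2, 0.5]
wrist_force: [0.7, 0.4, -0.1]
gripper_width: 0.0857
```

Run:
```python
from h import *
d=cams.read_camera("top");f=d["frame"]
g=f[180:310,95:205];cv2.imwrite("pics/c2.png",np.clip(cv2.resize(g,None,fx=4,fy=4)*1.3,0,255).astype(np.uint8))
d2=cams.read_camera("side");g=d2["frame"][240:380,220:390];cv2.imwrite("pics/c3.png",np.clip(cv2.resize(g,None,fx=4,fy=4)*1.3,0,255).astype(np.uint8))
```

```text
(no output)
```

View pics/c2.png

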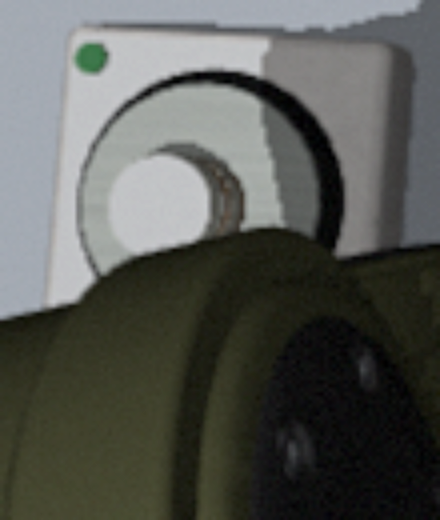

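View pics/c3.png

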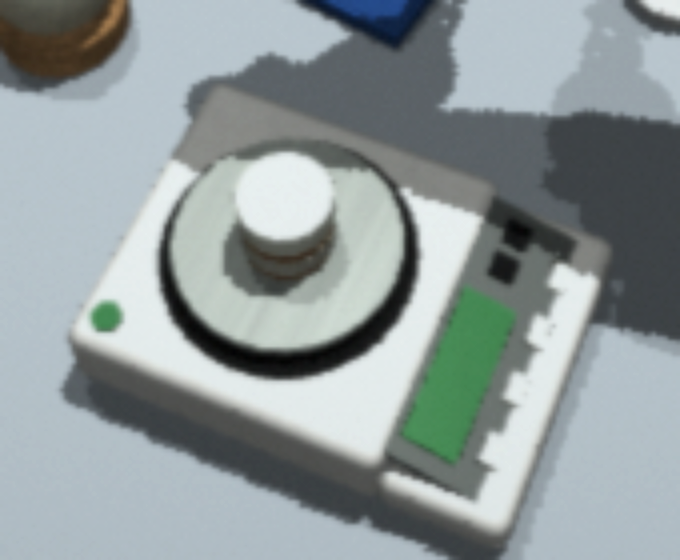

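The jar stands upright in the middle of the pan (side crop px (285,240)). Now I'll return the bottles, squat first.

Call:
play_rows(commands=[[[0,0.3,0.2,-8,0,-40,1],[0,0,0,-8,0,-42,1],[0,0,0,-8,0,-42,1],[0,0,0,-8,0,-42,1],[0,0,0,-8,0,-42,1]]])

```text
clock: 31.7
tool_pos: [0.4296, -0.111, 0.2124]
tcp_rot: [-90.0, 0.0, 0.3]
wrist_force: [0.3, -1.0, -0.1]
gripper_width: 0.0854
```

Call:
play_rows(commands=[[[0,0,0,-8,0,-42,1],[0,0,0,-8,0,-42,1],[0,0,0,-8,0,-42,1],[0,0,0,-8,0,-38,1],[0,0,0,-4,0,-25,1]]])

```text
clock: 32.2
tool_pos: [0.3906, -0.3085, 0.2112]
tcp_rot: [-90.0, -0.1, 0.2]
wrist_force: [2.1, 0.0, -0.1]
gripper_width: 0.0852
```

Call:
play_rows(commands=[[[0,0,0,-1,15,-10,1],[0,0,0,0,35,0,1],[0,0,0,0,35,0,1],[0,0,0,0,20,0,1],[0,0,0,0,0,0,1]]])

```text
clock: 32.7
tool_pos: [0.3889, -0.3237, 0.1022]
tcp_rot: [-90.2, -0.2, -0.2]
wrist_force: [-0.9, 0.4, -0.3]
gripper_width: 0.0854
```

Call:
play_rows(commands=[[[0,0,0.1,-2,12,-1,1],[0,0,0,0,8,0,1],[0,0,0,0,0,0,1]]])

```text
clock: 33.0
tool_pos: [0.3875, -0.325, 0.0822]
tcp_rot: [-90.2, -0.1, -0.2]
wrist_force: [-0.5, -0.7, 0.1]
gripper_width: 0.0856
```

Call:
play_rows(commands=[[[0,0,0,0,0,0,-1],[0,0,0,0,0,0,-1],[0,0,0,0,0,0,-1],[0,0,0,0,0,0,-1],[0,0,0,0,0,0,-1]]], force=40)

```text
clock: 33.5
tool_pos: [0.3889, -0.3257, 0.0843]
tcp_rot: [-90.3, -0.3, -0.1]
wrist_force: [-0.0, 0.2, -3.4]
gripper_width: 0.0509
```

Call:
play_rows(commands=[[[0,0,0,0,0,0,-1],[0,0,0,0,0,0,-1]]])

```text
clock: 33.7
tool_pos: [0.3886, -0.3255, 0.0841]
tcp_rot: [-90.3, -0.3, -0.1]
wrist_force: [0.4, -0.0, -2.4]
gripper_width: 0.0508
```

Call:
play_rows(commands=[[[0,0,0,0,-6,0,-1],[0.2,0,0.2,0,-15,0,-1],[0,0,0,0,-25,0,-1],[0,0,0,0,-25,0,-1],[0,0,0,0,-15,0,-1]]])

```text
clock: 34.2
tool_pos: [0.386, -0.3233, 0.171]
tcp_rot: [-89.8, 0.3, -0.1]
wrist_force: [1.2, -0.4, -3.2]
gripper_width: 0.0508
```

Call:
play_rows(commands=[[[0,0,0,4,0,12,-1],[0,0,-0.1,9,0,20,-1],[0,0,-0.1,16,0,29,-1],[0,0,-0.1,17,0,30,-1],[0,0,-0.1,17,0,30,-1]]])

```text
clock: 34.7
tool_pos: [0.451, -0.2, 0.1721]
tcp_rot: [-89.9, -0.3, -0.6]
wrist_force: [1.0, -0.1, -3.1]
gripper_width: 0.0507
```

Call:
play_rows(commands=[[[0,0,0,18,0,30,-1],[0,0,0,18,0,30,-1],[0,0,0,18,0,30,-1],[0,0,0,18,0,30,-1],[0,0,0,18,0,30,-1]]])

```text
clock: 35.2
tool_pos: [0.5416, -0.0391, 0.1684]
tcp_rot: [-89.8, 0.0, -0.5]
wrist_force: [0.9, -0.2, -3.3]
gripper_width: 0.0508
```

Call:
play_rows(commands=[[[0,0,0,18,0,30,-1],[0,0,0,18,0,30,-1],[0,0,0,18,0,30,-1],[0,0,0,14,0,22,-1],[0,0,0,8,0,12,-1]]])

```text
clock: 35.7
tool_pos: [0.6174, 0.0973, 0.1633]
tcp_rot: [-89.7, 0.4, -0.2]
wrist_force: [0.7, -1.0, -2.8]
gripper_width: 0.0511
```

Call:
play_rows(commands=[[[-0.1,0,-0.3,10,5,-4,-1],[-0.1,-0.1,-0.1,3,15,-2,-1],[0,0,0,0,22,0,-1],[0,0,0,0,18,0,-1],[0,0,0,0,0,0,-1]]])

```text
clock: 36.2
tool_pos: [0.6292, 0.0909, 0.0979]
tcp_rot: [-90.0, 0.2, -0.0]
wrist_force: [-0.9, 0.9, -3.0]
gripper_width: 0.051
```

Call:
play_rows(commands=[[[0,0,-0.1,1.5,5,4,-1],[0,0,0,0,4,0,-1],[0,0,0,0,1,0,-1]]])

```text
clock: 36.5
tool_pos: [0.6308, 0.0936, 0.0882]
tcp_rot: [-90.1, 0.1, -0.2]
wrist_force: [0.4, -0.2, -3.7]
gripper_width: 0.0508
```

Call:
play_rows(commands=[[[0,0,0,0,2.5,1.5,-1],[0,0,0,0,1,0,-1]]])

```text
clock: 36.7
tool_pos: [0.6316, 0.0951, 0.0857]
tcp_rot: [-90.0, -0.1, -0.2]
wrist_force: [0.8, 0.4, -2.1]
gripper_width: 0.0509
```

Call:
play_rows(commands=[[[0,0,0,-1,1.5,0,-1]]])

```text
clock: 36.8
tool_pos: [0.6314, 0.0953, 0.085]
tcp_rot: [-90.0, -0.1, -0.2]
wrist_force: [-0.6, -0.1, 6.4]
gripper_width: 0.0506
```

Call:
play_rows(commands=[[[0,0,0,0,0,0,0.2],[0,0,0,0,0,0,0.6],[0,0,0,0,0,0,1],[0,0,0,0,0,0,1],[0,0,0,0,-3,0,1]]])

```text
clock: 37.3
tool_pos: [0.6324, 0.0956, 0.0896]
tcp_rot: [-90.0, -0.3, -0.1]
wrist_force: [-0.2, -0.5, -0.1]
gripper_width: 0.0853
```

Call:
play_rows(commands=[[[0,0,0.1,0,-15,0,1],[0,0,0,0,-30,0,1],[0,0,0,0,-35,0,1],[0,0,0,0,-35,0,1],[0,0,0,0,-15,-5,1]]])

```text
clock: 37.8
tool_pos: [0.6297, 0.0906, 0.222]
tcp_rot: [-90.0, 0.1, -0.1]
wrist_force: [0.8, -0.4, 0.1]
gripper_width: 0.0851
```

Call:
play_rows(commands=[[[0,0,0,-5,0,-22,1],[0,0,0,-7,0,-38,1],[0,0,0,-7,0,-44,1],[0,0,0,-7,0,-44,1],[0,0,0,-7,0,-44,1]]])

```text
clock: 38.3
tool_pos: [0.6002, -0.1014, 0.2286]
tcp_rot: [-89.9, -0.5, 0.5]
wrist_force: [0.6, -0.0, 0.2]
gripper_width: 0.0854
```

Call:
play_rows(commands=[[[0,0,0,-7,0,-44,1],[0,0,0,-7,0,-44,1],[0,0,0,-7,0,-44,1],[0,0,0,-7,0,-40,1],[0,0,0,-5,0,-22,1]]])

```text
clock: 38.8
tool_pos: [0.5663, -0.3063, 0.2305]
tcp_rot: [-90.1, -0.7, 0.3]
wrist_force: [-0.1, 0.7, 0.1]
gripper_width: 0.0853
```

Run:
```python
from h import *
d=cams.read_camera("top");f=d["frame"]
g=f[140:260,230:370];cv2.imwrite("pics/d1.png",np.clip(cv2.resize(g,None,fx=5,fy=5)*1.6,0,255).astype(np.uint8))
```

```text
(no output)
```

View pics/d1.png

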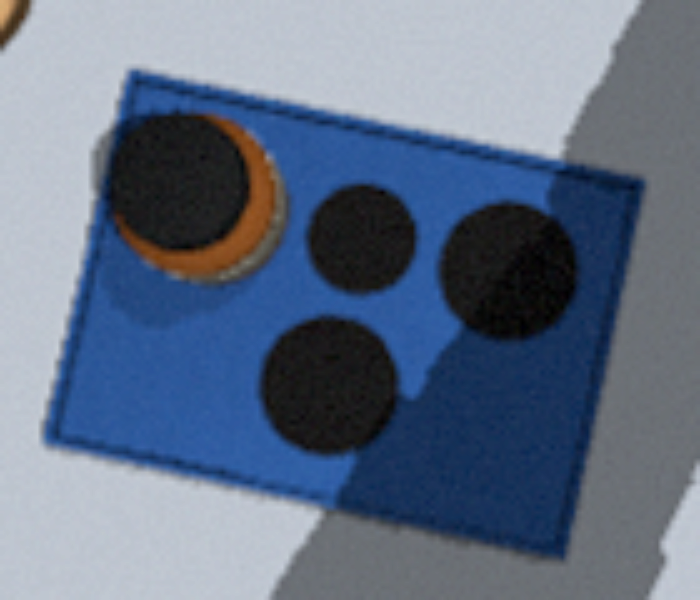

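The squat bottle is back on its pad; its cap is within 1 px of where it started. Now the tall bottle.

Call:
play_rows(commands=[[[0,0.2,0.5,-5,15,3,1],[0,0,0.3,-1,30,0,1],[0,0,0,0,30,0,1],[0,0,0,0,14,0,1],[0,0,0,0,0,0,1]]])

```text
clock: 39.35
tool_pos: [0.5579, -0.3046, 0.1363]
tcp_rot: [-90.1, 0.2, -0.1]
wrist_force: [-0.5, -0.2, 0.2]
gripper_width: 0.0853
```

Call:
play_rows(commands=[[[0,0,-0.2,0,11,-3,1],[0,0,0,0,7,-1,1],[0,0,0,0,0,0,1]]])

```text
clock: 39.65
tool_pos: [0.5582, -0.307, 0.1173]
tcp_rot: [-90.1, 0.0, 0.0]
wrist_force: [0.3, 1.2, 0.2]
gripper_width: 0.0853
```

Call:
play_rows(commands=[[[0,0,0,0,-1,-2,-1],[0,0,0,0,0,0,-1],[0,0,0,0,0,0,-1],[0,0,0,0,0,0,-1],[0,0,0,0,0,0,-1]]])

```text
clock: 40.15
tool_pos: [0.5595, -0.3098, 0.1206]
tcp_rot: [-90.2, -0.2, 0.0]
wrist_force: [0.2, 0.7, -3.6]
gripper_width: 0.0309
```

Call:
play_rows(commands=[[[0,0,0,0,0,0,-1],[0,0,0,0,0,0,-1],[0,0,0,0,0,0,-1]]])

```text
clock: 40.45
tool_pos: [0.5595, -0.3098, 0.1206]
tcp_rot: [-90.2, -0.2, 0.0]
wrist_force: [1.2, 0.2, -0.7]
gripper_width: 0.0307
```

Call:
play_rows(commands=[[[0,0,0,0,-6,0,-1],[0,0,0.1,0,-15,0,-1],[0,0,0,0,-22,0,-1],[0,0,0,0,-20,0,-1],[0,0,0,0,-8,0,-1]]])

```text
clock: 40.95
tool_pos: [0.5566, -0.3082, 0.191]
tcp_rot: [-90.0, 0.4, 0.0]
wrist_force: [-0.1, 0.3, -3.8]
gripper_width: 0.0309
```

Call:
play_rows(commands=[[[0,0,0,1,0,12,-1],[0,0,0,2,0,20,-1],[0,0,0,4,0,28,-1],[0,0,0,4,0,28,-1],[0,0,0,4,0,28,-1]]])

```text
clock: 41.45
tool_pos: [0.5705, -0.189, 0.1881]
tcp_rot: [-89.9, 0.5, -0.3]
wrist_force: [-0.0, 0.9, -3.7]
gripper_width: 0.031
```

Call:
play_rows(commands=[[[0,0,0,4,0,28,-1],[0,0,0,4,0,28,-1],[0,0,0,4,0,28,-1],[0,0,0,4,0,28,-1],[0,0,0,4,0,24,-1]]])

```text
clock: 41.95
tool_pos: [0.5867, -0.0419, 0.1819]
tcp_rot: [-89.7, 1.0, -0.2]
wrist_force: [0.5, 0.0, -3.4]
gripper_width: 0.0312
```

Call:
play_rows(commands=[[[-0.1,0,-0.5,8,0,8,-1],[-0.1,0,-0.4,5,10,1,-1],[0,0,0,1,17,0,-1],[0,0,0,0,14,0,-1],[0,0,0,0,0,0,-1]]])

```text
clock: 42.45
tool_pos: [0.5991, -0.0288, 0.1342]
tcp_rot: [-89.9, 0.2, 0.1]
wrist_force: [-0.3, -0.1, -3.9]
gripper_width: 0.0313
```

Call:
play_rows(commands=[[[-0.1,0,-0.1,2,6,-1.5,-1],[0,0,0,0,4,0,-1],[0,0,0,0,1,0,-1]]])

```text
clock: 42.75
tool_pos: [0.6009, -0.0321, 0.1219]
tcp_rot: [-90.1, 0.2, -0.1]
wrist_force: [0.2, -0.5, -3.5]
gripper_width: 0.0314
```

Call:
play_rows(commands=[[[0,0,-0.1,0,0,2.5,-1],[0,0,0,0,1,0,-1]]])

```text
clock: 42.95
tool_pos: [0.6014, -0.0298, 0.1216]
tcp_rot: [-90.1, -0.0, -0.1]
wrist_force: [-0.6, 1.0, 4.3]
gripper_width: 0.0309
```

Call:
play_rows(commands=[[[0,0,0,0,0,0,-0.1],[0,0,0,0,0,0,0.5],[0,0,0,0,0,0,1],[0,0,0,0,0,0,1],[0,0,0,0,-3,0,1]]])

```text
clock: 43.45
tool_pos: [0.6036, -0.0297, 0.1274]
tcp_rot: [-90.1, -0.3, -0.1]
wrist_force: [0.5, -0.1, -0.4]
gripper_width: 0.0855
```

Call:
play_rows(commands=[[[0,0,0.1,0,-15,0,1],[0,0,0,0,-30,0,1],[0,0,0,0,-35,0,1],[0,0,0,0,-15,0,1],[0,0,0,-7,0,-20,1]]])

```text
clock: 43.95
tool_pos: [0.5962, -0.0482, 0.2266]
tcp_rot: [-90.1, -0.2, 0.1]
wrist_force: [0.5, -0.2, 0.3]
gripper_width: 0.0852
```

Call:
play_rows(commands=[[[0,0,0,-17,0,-38,1],[0,0,0,-18,0,-40,1],[0,0,0,-18,0,-40,1],[0,0,0,-18,0,-40,1],[0,0,0,-18,0,-40,1]]])

```text
clock: 44.45
tool_pos: [0.5083, -0.25, 0.2298]
tcp_rot: [-90.1, -0.6, 0.6]
wrist_force: [-0.0, 0.4, -0.2]
gripper_width: 0.0852
```

Call:
play_rows(commands=[[[0,0.2,0.3,-16,0,-30,1],[0,0.2,0.2,-12,15,-20,1],[0,0.1,0,-3,30,-5,1],[0,0,0,0,35,0,1],[0,0,0,0,15,0,1]]])

```text
clock: 44.95
tool_pos: [0.476, -0.3164, 0.1376]
tcp_rot: [-90.5, -0.5, -0.5]
wrist_force: [-0.9, 0.1, -1.5]
gripper_width: 0.0854
```

Call:
play_rows(commands=[[[0.4,-0.4,0.4,-2,12,0,1],[0,0,0,0,14,0,1],[0,0,0,0,4,0,1],[0,0,0,0,0,0,1]]])

```text
clock: 45.35
tool_pos: [0.4729, -0.3162, 0.1051]
tcp_rot: [-90.0, 0.1, -0.1]
wrist_force: [0.0, 0.2, 0.4]
gripper_width: 0.0853
```

Call:
play_rows(commands=[[[0,0,0,0,7,-0.5,1],[0,0,0,0,0,0,1]]])

```text
clock: 45.55
tool_pos: [0.4738, -0.3172, 0.0991]
tcp_rot: [-90.1, -0.0, -0.0]
wrist_force: [-0.4, 0.2, 0.4]
gripper_width: 0.0859
```

Call:
play_rows(commands=[[[0,0,0,0,0,0,-1],[0,0,0,0,0,0,-1],[0,0,0,0,0,0,-1],[0,0,0,0,0,0,-1],[0,0,0,0,0,0,-1]]])

```text
clock: 46.05
tool_pos: [0.475, -0.3176, 0.1009]
tcp_rot: [-90.1, -0.1, -0.0]
wrist_force: [0.5, 0.3, -2.7]
gripper_width: 0.0331
```

Call:
play_rows(commands=[[[0,0,0,0,0,0,-1],[0,0,0,0,0,0,-1],[0,0,0,0,0,0,-1]]])

```text
clock: 46.35
tool_pos: [0.475, -0.3176, 0.1009]
tcp_rot: [-90.1, -0.1, -0.0]
wrist_force: [0.1, -0.4, -1.2]
gripper_width: 0.033
```

Call:
play_rows(commands=[[[0,0,0,0,-6,0,-1],[0,0,0,0,-15,0,-1],[0,0,0,0,-22,0,-1],[0,0,0,0,-20,0,-1],[0,0,0,0,-8,0,-1]]])

```text
clock: 46.85
tool_pos: [0.4721, -0.3157, 0.1719]
tcp_rot: [-89.9, 0.2, -0.0]
wrist_force: [1.0, -0.3, -2.3]
gripper_width: 0.0329
```

Call:
play_rows(commands=[[[0,0,0,0,0,12,-1],[0,0,0,2,0,22,-1],[0,0,0,2,0,31,-1],[0,0,0,2,0,31,-1],[0,0,0,2,0,31,-1]]])

```text
clock: 47.35
tool_pos: [0.479, -0.1852, 0.1695]
tcp_rot: [-89.9, 0.3, -0.4]
wrist_force: [0.6, 0.5, -2.6]
gripper_width: 0.0331
```

Call:
play_rows(commands=[[[0,0,0,2,0,31,-1],[0,0,0,2,0,31,-1],[0,0,0,2,0,31,-1],[0,0,0,2,0,31,-1],[0,0,0,2,0,31,-1]]])

```text
clock: 47.85
tool_pos: [0.4841, -0.0196, 0.1644]
tcp_rot: [-89.7, 0.8, -0.4]
wrist_force: [0.8, -0.9, -2.1]
gripper_width: 0.0329
```

Call:
play_rows(commands=[[[0,0,-0.1,8,0,26,-1],[-0.1,-0.1,-0.2,14,0,20,-1],[-0.1,-0.1,-0.2,20,0,10,-1],[0,0,-0.1,18,0,2,-1],[0,0,0,8,0,0,-1]]])

```text
clock: 48.35
tool_pos: [0.5463, 0.0489, 0.1584]
tcp_rot: [-89.7, 0.7, 0.4]
wrist_force: [-0.2, 0.7, -2.8]
gripper_width: 0.0329
```

Call:
play_rows(commands=[[[-0.2,0.3,-0.4,7,8,-2,-1],[-0.1,0,-0.2,1,15,0,-1],[0,0,0,0,16,0,-1],[0,0,0,0,8,0,-1],[0,0,0,0,0,0,-1]]])

```text
clock: 48.85
tool_pos: [0.5508, 0.046, 0.1054]
tcp_rot: [-90.1, 0.4, -0.1]
wrist_force: [0.2, 0.5, -3.1]
gripper_width: 0.0328
```

Call:
play_rows(commands=[[[0,0,-0.3,5,1,1,-1],[0,0,-0.1,0,1,0,-1]]])

```text
clock: 49.05
tool_pos: [0.5559, 0.0466, 0.1035]
tcp_rot: [-90.1, -0.0, -0.1]
wrist_force: [-0.5, 0.1, -2.4]
gripper_width: 0.0335
```

Call:
play_rows(commands=[[[0,0,0,-1,1.5,0,-1],[0,0,0,0,1,0,-1]]])

```text
clock: 49.25
tool_pos: [0.5556, 0.0466, 0.1019]
tcp_rot: [-90.1, -0.2, -0.1]
wrist_force: [-0.9, -0.3, -0.5]
gripper_width: 0.0331
```

Call:
play_rows(commands=[[[0,0,0.2,-1,1,0,-1]]])

```text
clock: 49.35
tool_pos: [0.5555, 0.0467, 0.1018]
tcp_rot: [-90.1, -0.1, -0.1]
wrist_force: [1.1, 0.8, 3.2]
gripper_width: 0.0332
```

Call:
play_rows(commands=[[[0,0,0,0,0,0,-0.1],[0,0,0,0,0,0,0.5],[0,0,0,0,0,0,1],[0,0,0,0,0,0,1],[0,0,0,0,-3,0,1]]])

```text
clock: 49.85
tool_pos: [0.5564, 0.0468, 0.106]
tcp_rot: [-90.1, -0.2, -0.1]
wrist_force: [0.5, -0.0, -0.3]
gripper_width: 0.0856
```

Call:
play_rows(commands=[[[0,0,0.1,0,-15,0,1],[0,0,0,0,-30,0,1],[0,0,0,0,-35,0,1],[0,0,0,0,-35,0,1],[0,0,0,-10,-5,-15,1]]])

```text
clock: 50.35
tool_pos: [0.5451, 0.0327, 0.2292]
tcp_rot: [-90.1, 0.1, -0.0]
wrist_force: [0.7, 0.2, -0.5]
gripper_width: 0.0855
```

Call:
play_rows(commands=[[[0,0,0,-10,0,-40,1],[0,0,0,-10,0,-45,1],[0,0,0,-10,0,-45,1],[0,0,0,-10,0,-45,1],[0,0,0,-10,0,-45,1]]])

```text
clock: 50.85
tool_pos: [0.4931, -0.1917, 0.2307]
tcp_rot: [-90.1, -0.1, 0.5]
wrist_force: [0.5, -0.5, -0.4]
gripper_width: 0.0854
```

Call:
play_rows(commands=[[[0,0,0,-10,0,-40,1],[0,0,0,-10,0,-40,1],[0,0,0,-10,0,-20,1],[0,0,0,0,0,0,1]]])

```text
clock: 51.25
tool_pos: [0.4574, -0.3015, 0.2288]
tcp_rot: [-90.1, 0.1, 0.0]
wrist_force: [-0.9, -0.1, 0.7]
gripper_width: 0.0854
```

Run:
```python
from h import *
t=cams.read_camera("top");f=t["frame"];s=cams.read_camera("side")
cv2.imwrite("pics/e0.png",np.clip(f*1.5,0,255).astype(np.uint8))
cv2.imwrite("pics/e1.png",np.clip(cv2.resize(f[140:260,230:370],None,fx=5,fy=5,interpolation=cv2.INTER_CUBIC)*1.6,0,255).astype(np.uint8))
cv2.imwrite("pics/e2.png",np.clip(s["frame"]*1.4,0,255).astype(np.uint8))
mx=f.max(2)
for n,(u0,v0,u1,v1),z in(("squat",(250,160,283,192),.112),("tall",(322,177,344,199),.152),("square",(281,204,303,227),.13)):
    m=np.zeros(mx.shape,np.uint8);m[v0:v1,u0:u1]=(mx[v0:v1,u0:u1]<40)*255
    c,_=cv2.findContours(m,cv2.RETR_EXTERNAL,cv2.CHAIN_APPROX_NONE);c=max(c,key=cv2.contourArea);M=cv2.moments(c)
    p=M["m10"]/M["m00"],M["m01"]/M["m00"];print(n,p,toz(t,*p,z))
hs=cv2.cvtColor(f,cv2.COLOR_BGR2HSV)
m=np.zeros(mx.shape,np.uint8);m[210:250,115:165]=((f.min(2)>118))[210:250,115:165]*255
m=cv2.morphologyEx(m,cv2.MORPH_OPEN,np.ones((5,5)))
c,_=cv2.findContours(m,cv2.RETR_EXTERNAL,cv2.CHAIN_APPROX_NONE);c=max(c,key=cv2.contourArea);e=cv2.fitEllipse(c);print("jar",e,toz(t,*e[0],.115))
print(robot.sense()["clock"])
```

```text
squat (265.04248088360237, 175.84197111299915) [0.62739128 0.09606581 0.112     ]
tall (331.67040358744396, 187.57623318385652) [ 0.59975268 -0.028586    0.152     ]
square (290.77237491190976, 214.8090204369274) [0.55290587 0.04654175 0.13      ]
jar ((133.96144104003906, 231.24697875976562), (24.188858032226562, 25.20101547241211), 50.50992965698242) [0.5263382  0.34347851 0.115     ]
51.35
```

View pics/e0.png

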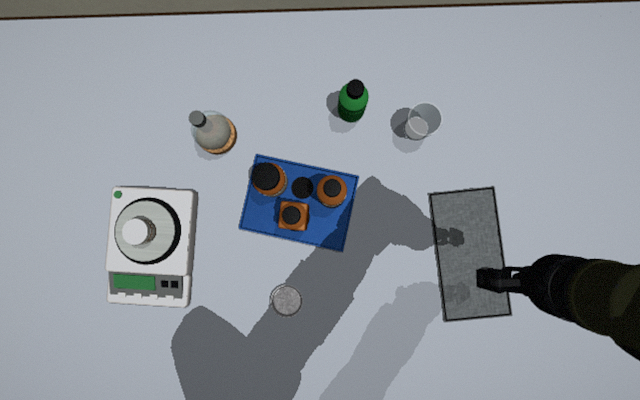

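View pics/e1.png

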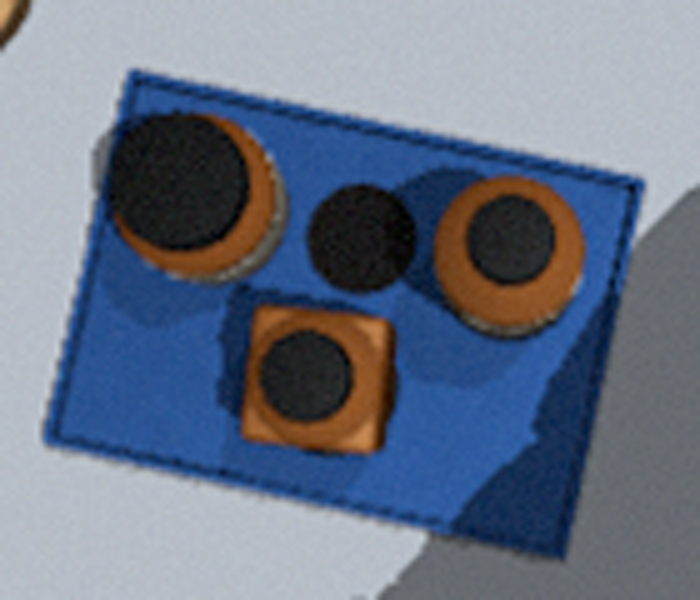

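View pics/e2.png

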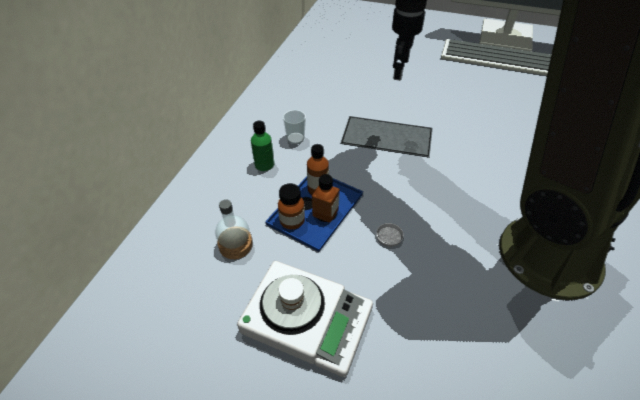

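The bottles are back on their pads at top px (265,176), (332,188) and (291,215), within about 1 px (under 2 mm) of where they started. The jar is upright within 1 mm of the pan centre at top px (134,231). The dish, flask, beaker and green bottle have not moved, and the gripper is clear, so I'll hand in.

```bash
python3 -c "
from rig import order
print(order.finish_job())"
```

```text
the job is handed in; nothing more can be done
None
```

The job is done and handed in at about 51 s of the 144 s allowed. I moved the tall, square and squat bottles onto the mat, and set the jar on the balance pan. Then I put the squat, tall and square bottles back on their own pads, in that order.

- **Placement:** in the last pictures everything stood upright. The jar was within about 1 mm of the pan centre, and each bottle cap was within 2 mm of where it started; tall and squat each sat about 1 to 1.5 mm further left.
- **Bystanders:** the beaker, flask, dish and green bottle look unmoved by eye in both views, and the gripper was well clear.
- **Forces:** the highest wrist force I read was about 19 N, when the squat bottle touched down on the mat. All other readings were under 7 N.

No check failed. The only disagreement was between the two cameras on the pad positions, by up to about 4 mm, so I used the arm's own positions from the first grasps when returning the bottles.

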